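# Close up a pile of shims on a sloping jig and weigh it down

### The arm

A 6-joint arm with a two-finger parallel gripper is mounted at the origin on a cart in front of the work surface, level with it; the furniture and walls round the work are solid. World frame = base frame: x ahead of the robot, y to its left, z up, the work surface at z = 0. Lengths are in m, angles in rad, forces in N, time in s.
With the tool pointing down it reaches from about 0.325 to 0.775 m from the base axis. Payload 5.5 kg.
Tool frame: the origin (TCP) lies midway between the tips of the shut fingers; the grasp point (between the pads) lies 19 mm behind it; z points along the fingers, x is the direction in which the jaws open and shut, and the axes are right-handed (so a half turn about z gives the same grasp; the last joint's range is limited). The gripper opens to 88 mm and grips with 3 to 60 N. Pads are 20 mm wide; open, the fingers measure 115 mm over their backs; the gripper's body (75 mm by 178 mm) begins 61 mm behind the grasp point.
Start: joints at [1.106, 0.091, 1.231, -0, 1.82, -0.057], TCP at [0.238, 0.551, 0.223] pointing down, gripper open.
Joint ranges: [-2.87, 2.87], [-0.86, 2.18], [0.17, 2.46], [-1.51, 4.65], [0.06, 2.69], [-2.65, 2.65]. Speed limits (rad/s): [2.57, 2.57, 3.01, 3.14, 3.14, 3.14].

### API

Orientations are given as a unit quaternion [x, y, z, w].
In Python, from station import get_state, camera, get_calibration, finish_job, outline_of gives the robot as it stands.
- The arm moves only by the tool carry_out, never from a script. Its argument "deltas" is a list of rows, each an object of numbers: "jaw": the finger opening in cm, from 0 to 8.78; "dx", "dy", "dz": the shift along the tool's x, y, z in cm; "turn": the turn about the tool's z in rad. In form: [{"jaw": .., "dx": .., "dy": .., "dz": .., "turn": ..}, ...]. A call has 1 to 8 rows; each row shifts and turns the commanded pose from where the row before left it, along the tool's axes as they then stand; what a row does not reach is not made up. A row lasts 1/8 s, in which the tool goes at most 62.5 mm and 10.7 degrees, less where a joint would pass 70% of its speed; a pose out of reach is approached as far as the arm can. A call is refused whole if a number of a shift passes 6.25 or a number of a turn 0.188, either way. A call with a gripper value outside its range is refused whole. The fingers move at their own pace and stop on an object; "grip_force" is the grip in N (left out, the last holds). Time passes only in rows, so rows that do not move let the fingers close. It gives the time, the measured TCP pose, the force and the opening at its end, in the units of the state.
- get_state(): the state, without advancing time (a new reading comes with each control period).
- camera(name): name is "scene" or "side" or "wrist"; returns (picture, depth): 420x560x3 uint8, red, green, blue; 420x560 float32, m along the optical axis (not along the pixel's ray), 0 where there is no reading.
- get_calibration(name): a dict with "K" (3x3 intrinsics, pixels), "position" and "attitude" of the camera in the world; the wrist camera has in their place "tool_from_camera" (4x4, takes a point from camera to tool coordinates, whose origin is the TCP and whose axes are the tool frame's). Camera axes: x right, y down, z forward; pixel columns grow to the right and rows downward; lengths in m; the calibration is good to about 2 mm. A picture is of the moment at which its call begins: read the wrist's pose just before it. get_calibration takes no time and is no camera call.
- finish_job(): hands the job in, once; it reports no verdict.
Trained networks look in the newest picture that a camera, given by its name, has taken for a name from the list of things; names that differ only in an ending like _2 or _b are one class to them, and where a whole thing is asked for, a point or a joint stands for the part that bears it (a point fixed in the world has none). Each returns a list of dicts, best first, with "conf" (0 to 1); they miss things now and then, are a little off and sometimes report something else, mostly with a low value. They report only what shows in the picture. A call takes as long as a camera call. They do not tell look-alikes from the thing itself.
- outline_of(camera, label): "region" (420x560 bool, what is visible of it) and "xy" ([column, row] in pixels, amid what is visible of it).
The state is a dict: "time_s": time; "joint_pos": joint angles; "joint_velocities": joint speeds; "tau": joint torques, N m; "tcp_pos": TCP position; "orientation": TCP orientation; "wrist_force": force on the tool from outside, world axes, zero at the start; "moment": the same for the moment, N m; "gripper_width": finger opening in m.
Only numpy, scipy, OpenCV 4.12 (cv2) and the standard library are available. Lean on these libraries where they do the work, as an engineer would, in place of code of your own. Each camera call takes 0.05 s, during which the arm holds its last target.

### The job

The pile of bonded shims on the sloping jig has to be pressed while it sets: lay the pressure plate squarely on the pile, toe bar at the low end and lower edge close up to the two stop pins, then stand the V-block on its base on the plate, just above the toe bar and midway across, as a weight. Nobody has measured the pile: bring each part down gently, square to the slope, until you feel it rest, and only then let go. Leave the two spray cans and the hex-key set where they are.

Things in the scene. Friction and masses are not known exactly. Their poses are not given: they have to be found in the camera images.
- plate: pressure plate: bright steel slab 90 x 50 x 12 mm, about 0.3 kg, lying flat on the bench. One end carries a toe bar (8 mm thick, 46 mm wide) that stands 10 mm above the upper face. Origin: centre of the underside; x along the 90 mm length, away from the toe (the bar fills x = -45 to -37 mm); y across the 50 mm width, the side to grip; z out of the toe's face.
- toe (a point): point on the pressure plate: middle of the top of its toe bar, at (-41, 0, 22) mm in the plate's frame
- block: ground steel V-block, 40 (x) x 48 (y) x 36 (z) mm, about 0.4 kg, standing on the bench, groove up. Origin: centre of its underside; z up. The groove runs along x: the two faces 48 mm apart in y are plain and flat (the best grip), the 40 mm ends are notched. On the plate its groove may run up or across the slope.
- stand: the sloping plywood jig, fixed to the bench: a base board 130 x 100 x 10 mm and two struts that carry the bed. Origin: on the bench below the bed's middle; the low end of the bed is towards its -x, roughly facing the robot.
- bed: the jig's bed, 120 x 84 mm, tilted 25 degrees, 105 mm above the bench at its middle. Origin: on the bed face, where the middle of the pile stands; x up the slope, y across, z square out of the face. On it, on a rubber pad, lies a pile of aluminium shims, 90 (x) by 50 mm (y), centred on the origin; its top is 12 to 42 mm above the bed face, differently each time, and not told; it gives about 1 mm at 6 N.
- pins (a point): midway between the outer ends of the two steel stop pins at the low end of the bed: at (-50, 0, 48) mm in the bed's frame. The pins, 10 mm thick and 30 mm apart, stand square out of the bed; a plate that touches them has its origin at x = 0 of the bed. Parts let go may slide down the slope until the pins or the toe bar stop them.
- can_a: spray can 58 mm in diameter, 217 mm tall, red cap; origin centre of its foot. A bystander.
- can_b: spray can 66 mm in diameter, 189 mm tall, orange cap; origin centre of its foot. A bystander.
- hex_set: folded hex-key set, 36 x 95 x 26 mm, lying on the bench in front of the jig; origin centre of its underside, y along its length. A bystander.
There are look-alikes about, which are no part of the job. What is shaped like the block but orange or pink is not meant. Leave any turquoise look-alike of the stand alone.

How it is judged:
On the way, in this order (a step that is already met when the one before it is completed fails the run):
1. the plate, still held, rests on the pile (lowered into contact, not dropped) (x of plate in the frame of bed between -0.008 and 0.014 m and y of plate in the frame of bed between -0.012 and 0.012 m and x of toe in the frame of bed below -0.02 m and angle between the z axis of plate and the z axis of bed, either way round below 0.15 rad and contact force between plate and stand above 0.5 N and contact force between the fingers and plate above 1 N), for 0.1 s.
2. the plate lies in place on the pile, let go (x of plate in the frame of bed between -0.006 and 0.01 m and y of plate in the frame of bed between -0.009 and 0.009 m and z of plate in the frame of bed between 0.008 and 0.046 m and angle between the x axis of plate and the x axis of bed, either way round below 0.17 rad and angle between the z axis of plate and the z axis of bed, either way round below 0.09 rad and x of toe in the frame of bed below -0.02 m and contact force between the fingers and plate below 0.1 N and linear speed of plate below 0.02 m/s), for 0.2 s.
3. the V-block, still held, rests on the plate (x of block in the frame of plate between -0.03 and 0.02 m and y of block in the frame of plate between -0.018 and 0.018 m and contact force between block and plate above 0.5 N and contact force between the fingers and block above 1 N), for 0.1 s.
At the end, for the whole second after the job is handed in: Plate flat on the pile, toe bar at the low end, lower edge within 10 mm of the pins, within 9 mm of the pile across, square to 10 degrees; V-block upright on it, within 11 mm of its centre line and 25 mm below to 12 mm above its middle along the slope; both let go and at rest (x of plate in the frame of bed between -0.006 and 0.01 m and y of plate in the frame of bed between -0.009 and 0.009 m and z of plate in the frame of bed between 0.008 and 0.046 m and angle between the x axis of plate and the x axis of bed, either way round below 0.17 rad and angle between the z axis of plate and the z axis of bed, either way round below 0.09 rad and x of toe in the frame of bed below -0.02 m and x of block in the frame of plate between -0.025 and 0.012 m and y of block in the frame of plate between -0.011 and 0.011 m and z of block in the frame of plate between 0.009 and 0.016 m and angle between the z axis of block and the z axis of plate, either way round below 0.09 rad and linear speed of each of plate, block below 0.01 m/s); the robot touches nothing.
It fails at once if the plate is pressed hard (over 40 N) on the pile or jig (contact force between plate and stand above 40 N).
It fails at once if the V-block is pressed hard (over 40 N) on the plate (contact force between block and plate above 40 N).
It fails at once if a spray can or the hex-key set is moved more than 20 mm (distance of any of can_a, can_b, hex_set from where it was at the start of the episode above 0.02 m).
It also fails if it takes over 64 s, if anything falls off the work surface, if the arm or the gripper's body presses on something with over 40 N, if the wrist force passes 120 N, or if a joint passes its speed limit or range.

## Working session

There is one attempt and no reset: what is moved stays moved. The work goes in short steps, Python scripts to look and compute and a tool call to move; the robot and the scene stay as the last step left them, time stands still between calls to the robot, and variables do not carry over. Pictures are saved under pics/ and viewed, and the job is handed in when it is done.

Besides the shell and the picture viewer there is one more tool, called as name([rows], argument=value, ...), one row to a line, values as JSON. carry_out: Moves the arm, as the interface text tells. Its arguments: {"type":"object","properties":{"deltas":{"type":"array"},"grip_force":{"type":"number"}},"required":["deltas"]}

```bash
ls; mkdir -p pics
python3 - <<'E'
from station import *
import cv2,json
s=get_state();print({k:(v if not hasattr(v,'tolist') else v.tolist()) for k,v in s.items()})
for n in ['scene','side','wrist']:
    p,d=camera(n);cv2.imwrite(f'pics/{n}0.png',p[:,:,::-1]);print(n,get_calibration(n))
E
```

```text
pics
{'time_s': 0.0, 'joint_pos': [1.1063330181795434, 0.09183739054655726, 1.2318524196476337, -2.1470579736143544e-05, 1.8198312611496976, -0.05669621930955303], 'joint_velocities': [-0.0010322853263089104, 0.00280106429215459, -6.057209048332234e-05, 3.104873705829724e-05, -8.410134956915959e-05, 5.7765283163996794e-05], 'tau': [0.001285171674680896, -44.643956422805786, -40.646066665649414, 0.0699928030371666, 0.028848464135080576, -0.00016047699318733066], 'tcp_pos': [0.23780695837038374, 0.5505318821967311, 0.2215386547691948], 'orientation': [0.8356327028263119, 0.5492877717193637, -0.0008292263276610541, 0.0004921285060343691], 'wrist_force': [-0.2852907847188587, -0.023818768282801273, -0.5044194339147237], 'moment': [-0.020213691756509947, 0.028188645252126023, -0.0010296697444522201], 'gripper_width': 0.08778490998642588}
scene {'K': array([[544.26281635,   0.        , 288.78356459],
       [  0.        , 544.26281635, 211.9880283 ],
       [  0.        ,   0.        ,   1.        ]]), 'position': array([-0.2703239 ,  1.38103648,  1.0112278 ]), 'attitude': array([-0.222902
[... 172 characters left out ...]
      ,   0.        ,   1.        ]]), 'position': array([-0.10534883, -1.03272542,  0.75284968]), 'attitude': array([ 0.82485941, -0.22957411,  0.15231888, -0.49366146])}
wrist {'K': array([[353.06129994,   0.        , 282.28917284],
       [  0.        , 353.06129994, 210.67116037],
       [  0.        ,   0.        ,   1.        ]]), 'tool_from_camera': array([[ 9.99999746e-01,  3.19747559e-04,  6.37630760e-04,
        -1.33640579e-03],
       [-4.63921753e-04,  9.70556302e-01,  2.40873929e-01,
        -6.56060718e-02],
       [-5.41837702e-04, -2.40874163e-01,  9.70556203e-01,
        -1.62473978e-01],
       [ 0.00000000e+00,  0.00000000e+00,  0.00000000e+00,
         1.00000000e+00]])}
```

View pics/scene0.png

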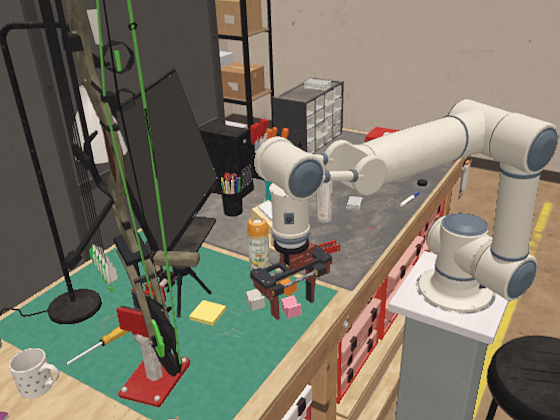

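View pics/side0.png

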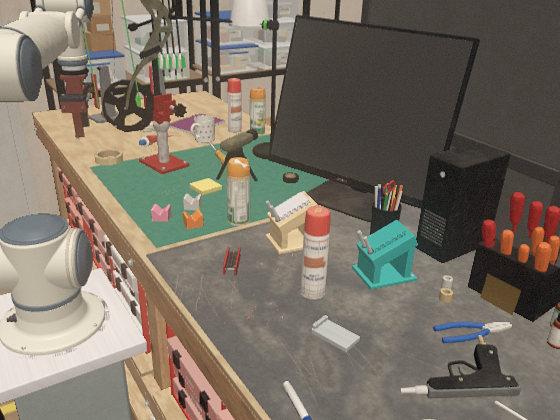

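View pics/wrist0.png

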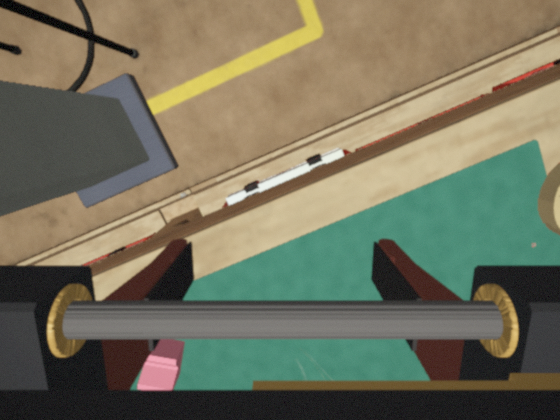

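The side view shows:
- **Plate:** at (336,332), with its toe bar at the left, about (320,322).
- **Jig:** the beige one at (290,222). The turquoise one at (385,255) is the look-alike.
- **V-block:** the steel one at (191,203). The orange block at (193,219) and the pink one at (160,213) are decoys.
- **Cans:** red cap at (315,250), orange cap at (238,190).
- **Hex set:** at (231,260).

Next I'll measure these.

```bash
cat > h.py <<'E'
from station import *
import numpy as np, cv2
from scipy.spatial.transform import Rotation as R
def T(cal,s=None):
    M=np.eye(4)
    if 'position' in cal:
        M[:3,:3]=R.from_quat(cal['attitude']).as_matrix();M[:3,3]=cal['position']
    else:
        W=np.eye(4);W[:3,:3]=R.from_quat(s['orientation']).as_matrix();W[:3,3]=s['tcp_pos'];M=W@np.array(cal['tool_from_camera'])
    return M
def shot(n):
    s=get_state();p,d=camera(n);c=get_calibration(n);return p,d,np.array(c['K']),T(c,s)
def cloud(d,K,M):
    v,u=np.indices(d.shape);P=np.stack([(u-K[0,2])/K[0,0]*d,(v-K[1,2])/K[1,1]*d,d],-1)
    return P@M[:3,:3].T+M[:3,3]
def proj(X,K,M):
    c=(np.atleast_2d(X)-M[:3,3])@M[:3,:3];return np.c_[c[:,0]/c[:,2]*K[0,0]+K[0,2],c[:,1]/c[:,2]*K[1,1]+K[1,2]]
E
python3 - <<'E'
from h import *
p,d,K,M=shot('side');C=cloud(d,K,M)
cv2.imwrite('pics/side_crop.png',cv2.resize(p[140:380,130:430,::-1],None,fx=2.6,fy=2.5,interpolation=cv2.INTER_CUBIC))
np.savez('side.npz',p=p,d=d,K=K,M=M,C=C)
for l in ['plate','block','stand','can_a','can_b','hex_set']:
    for o in outline_of('side',l)[:4]:
        m=o['region']&(d>0);q=C[m]
        print(l,round(o['conf'],2),np.round(o['xy']),m.sum(),q.min(0).round(3),np.median(q,0).round(3),q.max(0).round(3))
E
```

```text
plate 0.92 [335. 335.] 924 [ 0.457 -0.398 -0.001] [ 0.489 -0.349  0.014] [ 0.54  -0.276  0.027]
block 0.87 [196. 219.] 279 [0.413 0.224 0.002] [0.439 0.236 0.025] [0.464 0.308 0.042]
block 0.71 [189. 201.] 253 [ 0.454  0.264 -0.001] [0.482 0.344 0.025] [0.524 0.423 0.043]
block 0.61 [162. 212.] 252 [0.348 0.298 0.003] [0.375 0.322 0.026] [0.405 0.383 0.042]
block 0.33 [290. 211.] 1219 [ 0.521 -0.183  0.001] [0.614 0.011 0.107] [0.84  0.272 0.221]
stand 0.69 [385. 255.] 3100 [ 0.664 -0.281  0.002] [ 0.729 -0.241  0.077] [ 0.903 -0.048  0.139]
stand 0.65 [292. 220.] 1955 [ 0.52  -0.185  0.001] [0.609 0.012 0.083] [0.832 0.23  0.221]
can_a 0.72 [315. 250.] 2324 [ 0.515 -0.225  0.001] [ 0.531 -0.213  0.125] [0.799 0.072 0.223]
can_b 0.72 [315. 250.] 2324 [ 0.515 -0.225  0.001] [ 0.531 -0.213  0.125] [0.799 0.072 0.223]
hex_set 0.85 [233. 258.] 268 [ 0.396 -0.041  0.002] [0.434 0.002 0.022] [0.481 0.071 0.031]
hex_set 0.63 [334. 333.] 944 [ 0.457 -0.398 -0.   ] [ 0.489 -0.35   0.014] [ 0.542 -0.29   0.027]
```

View pics/side_crop.png

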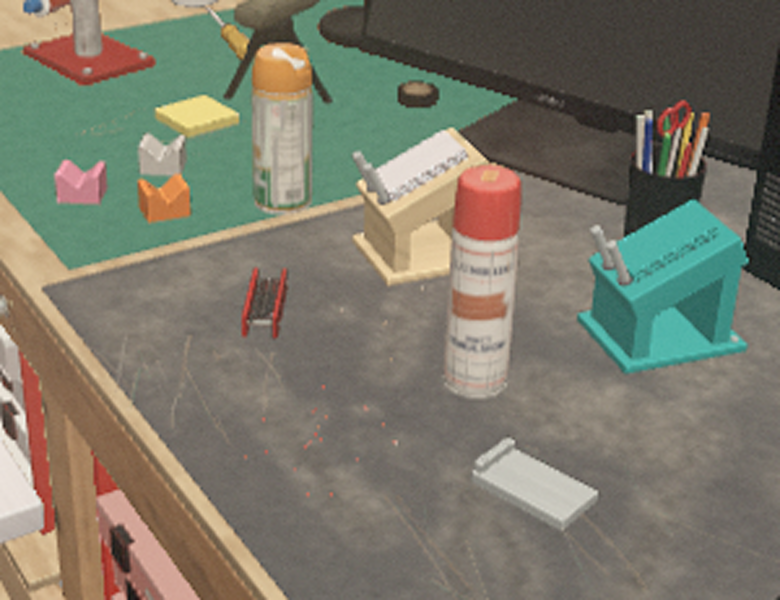

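Run:
```python
from h import *
z=np.load('side.npz');p,d,C=z['p'],z['d'],z['C']
def reg(n,u0,u1,v0,v1,zmin=0.006,zmax=.3):
    q=C[v0:v1,u0:u1].reshape(-1,3);dd=d[v0:v1,u0:u1].ravel();q=q[(dd>0)&(q[:,2]>zmin)&(q[:,2]<zmax)]
    print(n,len(q),np.percentile(q,[3,50,97],axis=0).round(3).tolist())
reg('can_b',226,252,155,225);reg('can_a',300,330,205,300);reg('hex',220,245,245,275);reg('block',180,202,192,210)
reg('bed',268,300,190,250);reg('plate',310,362,312,352,0.008)
# bench noise
q=C[330:380,250:300].reshape(-1,3);print(q[:,2].std(),q[:,2].mean())
```

```text
can_b 1605 [[0.534, 0.174, 0.008], [0.555, 0.186, 0.106], [0.688, 0.436, 0.191]]
can_a 2500 [[0.517, -0.222, 0.011], [0.533, -0.211, 0.118], [0.665, 0.023, 0.22]]
hex 331 [[0.399, -0.04, 0.006], [0.433, 0.001, 0.022], [0.472, 0.052, 0.03]]
block 264 [[0.458, 0.324, 0.007], [0.483, 0.345, 0.025], [0.529, 0.426, 0.04]]
bed 1551 [[0.571, -0.011, 0.007], [0.6, 0.019, 0.075], [0.727, 0.259, 0.128]]
plate 821 [[0.461, -0.392, 0.009], [0.49, -0.348, 0.014], [0.522, -0.306, 0.025]]
0.044917546121918936 0.005927077004456223
```

Run:
```python
from h import *
z=np.load('side.npz');p,d,C,K,M=z['p'],z['d'],z['C'],z['K'],z['M']
q=C[305:355,305:365].reshape(-1,3)
top=q[(abs(q[:,2]-.012)<.003)];toe=q[(q[:,2]>.0195)&(q[:,2]<.03)]
print(len(top),top.mean(0),len(toe),toe.mean(0))
import cv2
r=cv2.minAreaRect(np.float32(q[(q[:,2]>.009)&(q[:,2]<.03)][:,:2]*1000));print(r)
sub=p[305:360,300:370,::-1];cv2.imwrite('pics/plate_crop.png',cv2.resize(sub,None,fx=9,fy=9,interpolation=cv2.INTER_NEAREST))
# stand: pile top & bed
q=C[180:255,262:305].reshape(-1,3);m=(q[:,0]>.5)&(q[:,0]<.74)&(abs(q[:,1])<.12)&(q[:,2]>.01)
print(m.sum(),q[m].min(0),q[m].max(0))
```

```text
513 [ 0.49238774 -0.35325613  0.01325618] 69 [ 0.48088754 -0.3092649   0.02366856]
((492.90191650390625, -347.15948486328125), (52.98523712158203, 93.09330749511719), 17.471282958984375)
1736 [ 0.55943834 -0.03694831  0.01000899] [0.68911162 0.0911476  0.13995526]
```

View pics/plate_crop.png

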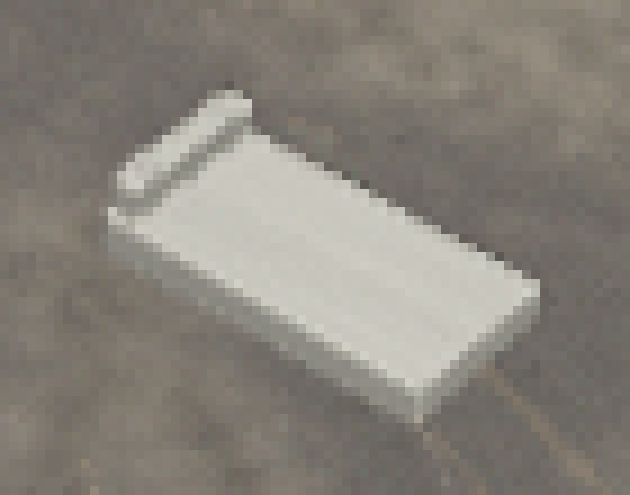

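carry_out([
  {"dz": -5},
  {"dz": -4},
  {"dx": -3.27,"dy": 5.04},
  {"dx": -3.27,"dy": 5.04},
  {"dx": -3.27,"dy": 5.04},
  {"dx": -3.27,"dy": 5.04},
  {"dx": -3.27,"dy": 5.04},
  {"dx": -3.27,"dy": 5.04},
])

```text
invalid input
```

carry_out([
  {"dx": -3.27,"dy": 5.04},
  {"dx": -3.27,"dy": 5.04},
  {"dx": -3.27,"dy": 5.04},
  {"dx": -3.27,"dy": 5.04},
  {"dx": -3.27,"dy": 5.04},
  {"dx": -3.27,"dy": 5.04},
  {"turn": 0.171},
  {"turn": 0.171},
])

```text
invalid input
```

carry_out([
  {"turn": 0.171},
  {"turn": 0.171},
  {"turn": 0.171},
  {},
])

```text
invalid input
```

Run:
```python
from h import *
p,d,K,M=shot('wrist');C=cloud(d,K,M)
np.savez('w1.npz',p=p,d=d,K=K,M=M,C=C)
cv2.imwrite('pics/w1.png',p[:,:,::-1])
s=get_state();print(s['time_s'],s['tcp_pos'],R.from_quat(s['orientation']).as_matrix().round(4),s['joint_pos'])
```

```text
0.55 [0.2379442  0.55079806 0.22263269] [[ 3.966e-01  9.180e-01 -0.000e+00]
 [ 9.180e-01 -3.966e-01 -1.000e-04]
 [-1.000e-04  0.000e+00 -1.000e+00]] [ 1.10632220e+00  9.10967250e-02  1.23070087e+00 -1.25757348e-05
  1.81984675e+00 -5.66754113e-02]
```

View pics/w1.png

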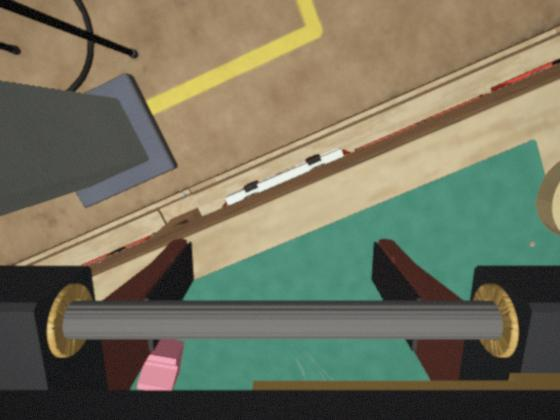

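The picture is the unchanged start view, because all three calls were refused. Rows probably need every key.

carry_out([
  {"jaw": 8.7,"dx": 0,"dy": 0,"dz": -5,"turn": 0},
  {"jaw": 8.7,"dx": 0,"dy": 0,"dz": -4,"turn": 0},
  {"jaw": 8.7,"dx": -3.27,"dy": 5.04,"dz": 0,"turn": 0},
  {"jaw": 8.7,"dx": -3.27,"dy": 5.04,"dz": 0,"turn": 0},
  {"jaw": 8.7,"dx": -3.27,"dy": 5.04,"dz": 0,"turn": 0},
  {"jaw": 8.7,"dx": -3.27,"dy": 5.04,"dz": 0,"turn": 0},
  {"jaw": 8.7,"dx": -3.27,"dy": 5.04,"dz": 0,"turn": 0},
  {"jaw": 8.7,"dx": -3.27,"dy": 5.04,"dz": 0,"turn": 0},
])

```text
time_s: 1.55
tcp_pos: [0.4385, 0.249, 0.3129]
orientation: [0.836, 0.549, 0.0, 0.0]
wrist_force: [0.8, 0.3, 0.8]
gripper_width: 0.0868
```

carry_out([
  {"jaw": 8.7,"dx": -3.27,"dy": 5.04,"dz": 0,"turn": 0},
  {"jaw": 8.7,"dx": -3.27,"dy": 5.04,"dz": 0,"turn": 0},
  {"jaw": 8.7,"dx": -3.27,"dy": 5.04,"dz": 0,"turn": 0},
  {"jaw": 8.7,"dx": -3.27,"dy": 5.04,"dz": 0,"turn": 0},
  {"jaw": 8.7,"dx": -3.27,"dy": 5.04,"dz": 0,"turn": 0},
  {"jaw": 8.7,"dx": -3.27,"dy": 5.04,"dz": 0,"turn": 0},
  {"jaw": 8.7,"dx": 0,"dy": 0,"dz": 0,"turn": 0.171},
  {"jaw": 8.7,"dx": 0,"dy": 0,"dz": 0,"turn": 0.171},
])

```text
time_s: 2.55
tcp_pos: [0.6379, -0.0504, 0.3117]
orientation: [0.918, 0.396, -0.001, -0.0]
wrist_force: [-0.3, 0.5, -0.2]
gripper_width: 0.0873
```

carry_out([
  {"jaw": 8.7,"dx": 0,"dy": 0,"dz": 0,"turn": 0.171},
  {"jaw": 8.7,"dx": 0,"dy": 0,"dz": 0,"turn": 0.171},
  {"jaw": 8.7,"dx": 0,"dy": 0,"dz": 0,"turn": 0.171},
  {"jaw": 8.7,"dx": 0,"dy": 0,"dz": 0,"turn": 0},
])

```text
time_s: 3.05
tcp_pos: [0.6376, -0.0493, 0.3126]
orientation: [0.988, 0.154, -0.0, 0.0]
wrist_force: [0.1, -0.9, -0.3]
gripper_width: 0.0872
```

```bash
cat > look.py <<'E'
import sys
from h import *
n,f=sys.argv[1:3]
p,d,K,M=shot(n);C=cloud(d,K,M)
np.savez(f+'.npz',p=p,d=d,K=K,M=M,C=C)
cv2.imwrite(f'pics/{f}.png',p[:,:,::-1])
s=get_state();print(s['time_s'],s['tcp_pos'],R.from_quat(s['orientation']).as_matrix().round(4).tolist(),np.round(s['joint_pos'],2),np.round(s['wrist_force'],2),s['gripper_width'])
E
python3 look.py wrist w1
```

```text
3.1 [ 0.63756636 -0.04927037  0.31264198] [[0.9519, 0.3065, 0.0], [0.3065, -0.9519, 0.0], [0.0, -0.0, -1.0]] [-0.13  0.24  0.9   0.    2.   -0.44] [-0.22  0.29  0.17] 0.08703109148123682
```

View pics/w1.png

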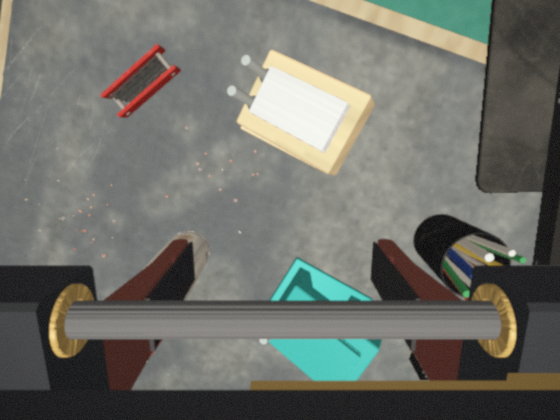

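The beige jig is at (305,110), with the white pile at (300,107) and its two pins at (246,60) and (232,91). The hex set is at (140,80) and the turquoise decoy at (325,320). Next I'll fit the pile plane and the bed frame.

Run:
```python
from h import *
z=np.load('w1.npz');p,d,C,K,M=[z[k] for k in ['p','d','C','K','M']]
hsv=cv2.cvtColor(p,cv2.COLOR_RGB2HSV)
box=np.zeros(d.shape,bool);box[60:160,240:360]=1
print(hsv[107,300],hsv[120,355],hsv[75,275],hsv[160,335])
m=box&(hsv[:,:,1]<30)&(hsv[:,:,2]>160)&(d>0)
n,l,st,_=cv2.connectedComponentsWithStats(m.astype(np.uint8));k=1+np.argmax(st[1:,4]);m=l==k;print(st[k])
me=cv2.erode(m.astype(np.uint8),np.ones((5,5)))>0
q=C[me];c=q.mean(0);u,s,vt=np.linalg.svd(q-c);nn=vt[2]*np.sign(vt[2][2]);print('centre',c,'n',nn,'tilt',np.degrees(np.arccos(nn[2])),'az',np.degrees(np.arctan2(-nn[1],-nn[0])),'res',((q-c)@nn).std())
# in-plane rect
q=C[m]
az=np.arctan2(-nn[1],-nn[0])
ex=np.array([np.cos(az)*nn[2],np.sin(az)*nn[2],np.hypot(nn[0],nn[1])]);ey=np.cross(nn,ex)
uv=np.c_[(q-c)@ex,(q-c)@ey]*1000
print(cv2.minAreaRect(np.float32(uv)),np.percentile(uv,[1,50,99],axis=0))
# wood points: bed face (yellowish) 
w=np.zeros(d.shape,bool);w[45:180,225:380]=1
w&=(hsv[:,:,1]>50)&(d>0)&(C[:,:,2]>.02)
qq=C[w];
rel=np.c_[(qq-c)@ex,(qq-c)@ey,(qq-c)@nn]*1000
b=rel[(rel[:,2]<-5)&(rel[:,2]>-45)]
h,e=np.histogram(b[:,2],bins=np.arange(-50,0,2));print(list(zip(e,h)))
zm=np.median(b[:,2]);bb=b[abs(b[:,2]-zm)<4];print(zm,cv2.minAreaRect(np.float32(bb[:,:2])),bb.min(0),bb.max(0))
sub=p[30:190,210:390,::-1];cv2.imwrite('pics/st.png',cv2.resize(sub,None,fx=4,fy=3.7,interpolation=cv2.INTER_CUBIC)[:600])
```

```text
[ 40   6 244] [ 23  68 229] [ 35   6 242] [ 21  71 225]
[ 249   66  100   86 4653]
centre [0.62727609 0.03076696 0.11837803] n [-0.41640402  0.07162124  0.90635428] tilt 24.993695493247355 az -9.759348250368726 res 0.0007277362254120065
((-6.841941833496094, -1.0451622009277344), (97.7867431640625, 50.007469177246094), 0.030251268297433853) [[-47.8158842  -25.29081087]
 [  0.84894424  -0.42878248]
 [ 41.53519744  23.36538079]]
[(np.int64(-50), np.int64(0)), (np.int64(-48), np.int64(0)), (np.int64(-46), np.int64(5)), (np.int64(-44), np.int64(21)), (np.int64(-42), np.int64(42)), (np.int64(-40), np.int64(38)), (np.int64(-38), np.int64(38)), (np.int64(-36), np.int64(47)), (np.int64(-34), np.int64(37)), (np.int64(-32), np.int64(42)), (np.int64(-30), np.int64(37)), (np.int64(-28), np.int64(45)), (np.int64(-26), np.int64(43)), (np.int64(-24), np.int64(42)), (np.int64(-22), np.int64(47)), (np.int64(-20), np.int64(46)), (np.int64(-18), np.int64(57)), (np.int64(-16), np.int64(420)), (np.int64(-14), np.int64(3274)), (np.int64(-12), np.int64(620)), (np.int64(-10), np.int64(0)), (np.int64(-8), np.int64(0)), (np.int64(-6), np.int64(0)), (np.int64(-4), np.int64(0))]
-12.945788172731769 ((-5.214599609375, -0.4327278137207031), (120.22531127929688, 84.12689208984375), 0.030980270355939865) [-65.34529838 -42.51516893 -16.90918934] [ 54.90531578  41.62266844 -10.03807299]
```

View pics/st.png

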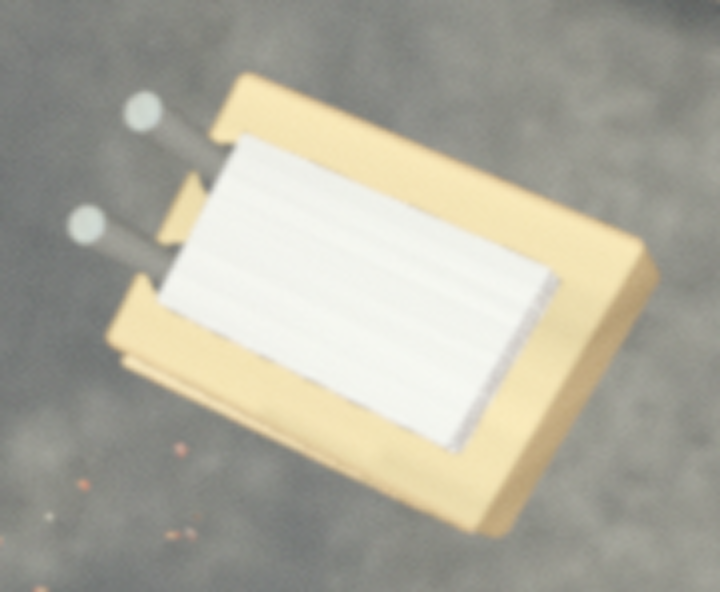

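Run:
```python
from h import *
z=np.load('w1.npz');p,d,C,K,M=[z[k] for k in ['p','d','C','K','M']]
c=np.array([0.62727609,0.03076696,0.11837803]);a=np.radians(-9.76);t=np.radians(25)
ex=np.array([np.cos(a)*np.cos(t),np.sin(a)*np.cos(t),np.sin(t)]);n=np.array([-np.cos(a)*np.sin(t),-np.sin(a)*np.sin(t),np.cos(t)]);ey=np.cross(n,ex)
B=c-.0038*ex-.0006*ey-.0135*n;print(B)
RB=np.c_[ex,ey,n];np.savez('bed.npz',B=B,RB=RB)
pts=np.array([[-50,15,48],[-50,-15,48],[-45,25,13.5],[-45,-25,13.5],[45,25,13.5],[45,-25,13.5],[-60,42,0],[-60,-42,0],[60,42,0],[60,-42,0]])/1000
uv=proj(B+pts@RB.T,K,M);print(uv.round(1))
sub=cv2.resize(p[30:190,210:390,::-1],None,fx=4,fy=3.7,interpolation=cv2.INTER_CUBIC)
for u,v in uv: cv2.circle(sub,(int((u+.5-210)*4),int((v+.5-30)*3.7)),3,(0,0,255),-1)
cv2.imwrite('pics/st2.png',sub)
```

```text
[0.62940302 0.02979229 0.10453693]
[[245.3  59.4]
 [231.2  89.9]
 [269.9  64.5]
 [247.8 110.6]
 [347.5 101.7]
 [321.1 150.5]
 [271.1  48.1]
 [236.  122.1]
 [373.4  95.2]
 [329.2 174.7]]
```

View pics/st2.png

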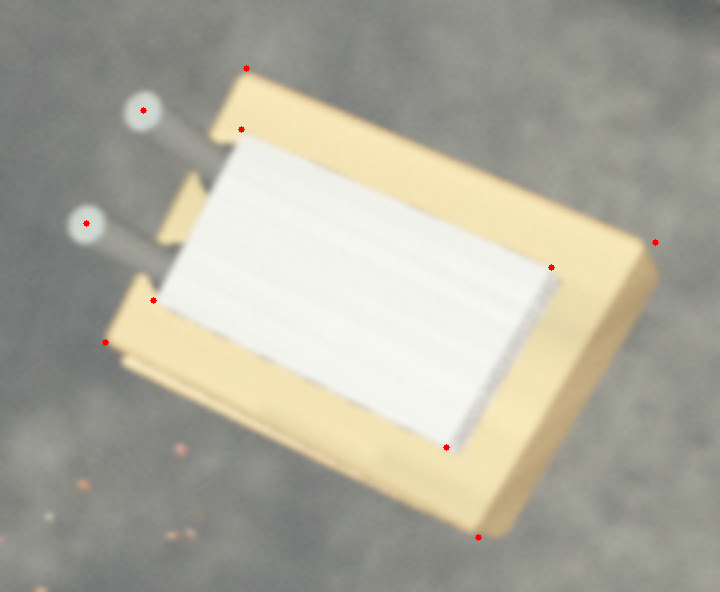

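carry_out([
  {"jaw": 8.7,"dx": -3.27,"dy": 4.35,"dz": 0,"turn": 0},
  {"jaw": 8.7,"dx": -3.27,"dy": 4.35,"dz": 0,"turn": 0},
  {"jaw": 8.7,"dx": -3.27,"dy": 4.35,"dz": 0,"turn": 0},
  {"jaw": 8.7,"dx": -3.27,"dy": 4.35,"dz": 0,"turn": 0},
  {"jaw": 8.7,"dx": -3.27,"dy": 4.35,"dz": 0,"turn": 0},
  {"jaw": 8.7,"dx": -3.27,"dy": 4.35,"dz": 0,"turn": 0},
  {"jaw": 8.7,"dx": -3.27,"dy": 4.35,"dz": 5,"turn": 0},
  {"jaw": 8.7,"dx": 0,"dy": 0,"dz": 3,"turn": 0},
])

```text
time_s: 4.1
tcp_pos: [0.5125, -0.4041, 0.2378]
orientation: [0.988, 0.153, -0.001, -0.0]
wrist_force: [0.9, 0.2, 0.8]
gripper_width: 0.0867
```

```bash
python3 look.py wrist w2
```

```text
4.15 [ 0.51246599 -0.40192331  0.23300709] [[0.9528, 0.3036, -0.0065], [0.3036, -0.9528, 0.0056], [-0.0045, -0.0073, -1.0]] [-0.72  0.24  1.04 -0.    1.86 -1.03] [ 0.99  0.42 -3.74] 0.08712422509749998
```

View pics/w2.png

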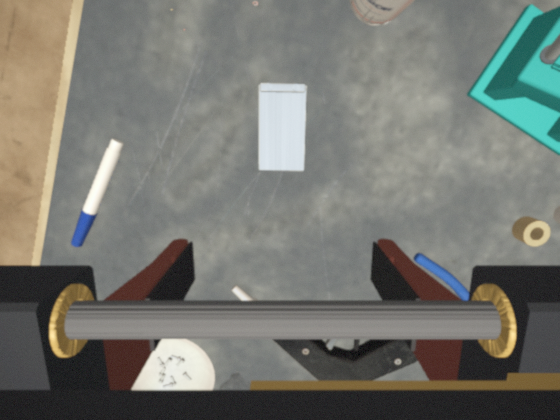

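The plate is at (282,127), with its toe bar at the top near row 88. The arm was still settling, so I'll measure again.

```bash
python3 look.py wrist w3
python3 - <<'E'
from h import *
z=np.load('w3.npz');p,d,C,K,M=[z[k] for k in ['p','d','C','K','M']]
o=outline_of('wrist','plate')[0];print(o['conf'],o['xy'])
q=C[60:190,235:330].reshape(-1,3)
top=q[(q[:,2]>.008)&(q[:,2]<.03)];print(len(top))
print(cv2.minAreaRect(np.float32(top[:,:2]*1000)))
t=q[(abs(q[:,2]-.012)<.002)];toe=q[abs(q[:,2]-.022)<.003];print(np.median(t,0),np.median(toe,0),q[:,2].min())
E
```

```text
4.2 [ 0.51290194 -0.40092613  0.23512854] [[0.9525, 0.3043, -0.0062], [0.3044, -0.9525, 0.0055], [-0.0042, -0.0071, -1.0]] [-0.72  0.24  1.04  0.    1.87 -1.02] [-0.27 -0.06 -0.77] 0.08686632225699072
0.56 [283.6, 130.3]
4104
((493.0965270996094, -347.743408203125), (49.49250793457031, 90.15330505371094), 16.84951400756836)
[ 0.49343835 -0.34965796  0.01234516] [ 0.480133   -0.30891226  0.02242758] -0.0013611959627137238
```

carry_out([
  {"jaw": 8.7,"dx": -0.3,"dy": -3.1,"dz": 0,"turn": 0.015},
  {"jaw": 8.7,"dx": 0,"dy": 0,"dz": 6,"turn": 0},
  {"jaw": 8.7,"dx": 0,"dy": 0,"dz": 6,"turn": 0},
  {"jaw": 8.7,"dx": 0,"dy": 0,"dz": 5,"turn": 0},
  {"jaw": 8.7,"dx": 0,"dy": 0,"dz": 0,"turn": 0},
])

```text
time_s: 4.88
tcp_pos: [0.5012, -0.3703, 0.0677]
orientation: [0.989, 0.147, -0.002, -0.002]
wrist_force: [-0.3, 0.7, 1.2]
gripper_width: 0.087
```

Run:
```python
from h import *
s=get_state();Rm=R.from_quat(s['orientation']).as_matrix();print(s['tcp_pos'],np.degrees(np.arctan2(Rm[1,0],Rm[0,0])))
g=np.array([.5006,-.3726,.003]);print((Rm.T@(g-s['tcp_pos'])*100).round(2))
```

```text
[ 0.50124224 -0.37033995  0.06765888] 16.934979874672788
[-0.11  0.23  6.47]
```

carry_out([
  {"jaw": 8.7,"dx": -0.1,"dy": 0.15,"dz": 4,"turn": 0},
  {"jaw": 8.7,"dx": 0,"dy": 0,"dz": 1.5,"turn": 0},
  {"jaw": 8.7,"dx": 0,"dy": 0,"dz": 0.5,"turn": 0},
  {"jaw": 8.7,"dx": 0,"dy": 0,"dz": 0,"turn": 0},
  {"jaw": 8.7,"dx": 0,"dy": 0,"dz": 0,"turn": 0},
])

```text
time_s: 5.5
tcp_pos: [0.5025, -0.3746, 0.0122]
orientation: [0.989, 0.146, 0.001, 0.001]
wrist_force: [-0.3, -0.1, -0.6]
gripper_width: 0.087
```

Run:
```python
from h import *
s=get_state();Rm=R.from_quat(s['orientation']).as_matrix();print(s['tcp_pos'],np.degrees(np.arctan2(Rm[1,0],Rm[0,0])),s['wrist_force'])
g=np.array([.5006,-.3726,.003]);print((Rm.T@(g-s['tcp_pos'])*100).round(2))
```

```text
[ 0.50251431 -0.37457141  0.01220904] 16.797239026282618 [-0.31460489 -0.12329898 -0.63617697]
[-0.13 -0.25  0.92]
```

carry_out([
  {"jaw": 8.7,"dx": -0.12,"dy": -0.2,"dz": 0.5,"turn": 0},
  {"jaw": 8.7,"dx": 0,"dy": 0,"dz": 0.4,"turn": 0},
  {"jaw": 4.5,"dx": 0,"dy": 0,"dz": 0,"turn": 0},
  {"jaw": 4.5,"dx": 0,"dy": 0,"dz": 0,"turn": 0},
  {"jaw": 4.5,"dx": 0,"dy": 0,"dz": 0,"turn": 0},
  {"jaw": 4.5,"dx": 0,"dy": 0,"dz": 0,"turn": 0},
  {"jaw": 4.5,"dx": 0,"dy": 0,"dz": 0,"turn": 0},
], grip_force=4)

```text
time_s: 6.38
tcp_pos: [0.5001, -0.3725, 0.0014]
orientation: [0.989, 0.146, 0.0, 0.0]
wrist_force: [0.6, -0.1, 0.4]
gripper_width: 0.05
```

```bash
python3 look.py wrist w4
```

```text
6.425 [ 0.50013672 -0.37245336  0.00146461] [[0.9574, 0.2889, 0.0003], [0.2889, -0.9574, -0.0002], [0.0002, 0.0002, -1.0]] [-0.69  0.22  1.48  0.    1.44 -0.99] [0.22 0.62 0.31] 0.05000621657727065
```

View pics/w4.png

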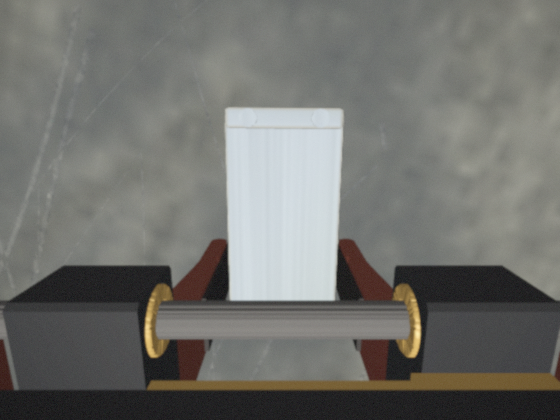

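The fingers hold the plate square at a width of 50 mm, and its toe shows at rows 108–128. Now I'll tilt it with a soft grip, letting the toe pivot on the bench.

carry_out([
  {"jaw": 4.5,"dx": 0,"dy": -0.05,"dz": -0.5,"turn": 0},
  {"jaw": 4.5,"dx": 0,"dy": -0.1,"dz": -0.5,"turn": 0},
  {"jaw": 4.5,"dx": 0,"dy": -0.13,"dz": -0.5,"turn": 0},
  {"jaw": 4.5,"dx": 0,"dy": 0,"dz": 0,"turn": 0},
  {"jaw": 4.5,"dx": 0,"dy": 0,"dz": 0,"turn": 0},
])

```text
time_s: 7.05
tcp_pos: [0.4994, -0.37, 0.0167]
orientation: [0.989, 0.146, 0.0, 0.0]
wrist_force: [1.0, -0.8, -1.2]
gripper_width: 0.0499
```

```bash
cat > tilt.py <<'E'
import sys
from h import *
n,f=sys.argv[1:3]
z=np.load(f+'.npz');p,d,C,K,M=[z[k] for k in ['p','d','C','K','M']]
# plate surface pts in wrist cols 240..328 rows above finger
s=get_state();W=R.from_quat(s['orientation']).as_matrix()
v0,v1=int(sys.argv[3]),int(sys.argv[4])
q=C[v0:v1,250:318].reshape(-1,3);dd=d[v0:v1,250:318].ravel()
q=q[dd>0]
c=np.median(q,0);
for _ in range(5):
    c=q.mean(0);u,S,vt=np.linalg.svd(q-c,full_matrices=False);nn=vt[2]*np.sign(vt[2][2]);r=(q-c)@nn;q=q[abs(r)<max(2.5*abs(r).std(),.001)] if len(q)>50 else q
nt=W.T@nn
print('centre',c.round(4),'n tool',nt.round(3),'tilt deg about tool x',np.degrees(np.arctan2(nt[1],-nt[2])).round(1),'about y',np.degrees(np.arctan2(nt[0],-nt[2])).round(1),len(q),r.std())
E
python3 look.py wrist w5; python3 tilt.py wrist w4 140 230;python3 tilt.py wrist w5 150 230
```

```text
7.1 [ 0.49942495 -0.37006536  0.01667456] [[0.9574, 0.2887, 0.0008], [0.2887, -0.9574, -0.0007], [0.0005, 0.0009, -1.0]] [-0.69  0.2   1.47 -0.    1.46 -0.99] [-1.05 -0.77 -0.24] 0.04983637363777148
centre [ 0.4886 -0.3358  0.0124] n tool [-0.     0.003 -1.   ] tilt deg about tool x 0.2 about y -0.0 5422 0.00047904193595134175
centre [ 0.4889 -0.3367  0.0195] n tool [-0.002 -0.206 -0.979] tilt deg about tool x -11.9 about y -0.1 4829 0.0004882020702858265
```

View pics/w5.png

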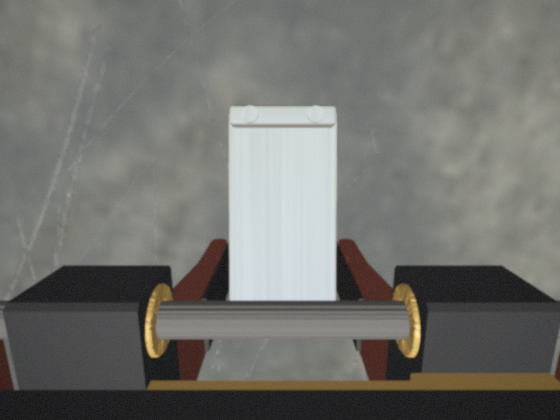

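The plate is pivoting as planned and stands at 11.9°. I'll continue to 25°, then tighten the grip and lift.

carry_out([
  {"jaw": 4.5,"dx": 0,"dy": -0.18,"dz": -0.5,"turn": 0},
  {"jaw": 4.5,"dx": 0,"dy": -0.21,"dz": -0.5,"turn": 0},
  {"jaw": 4.5,"dx": 0,"dy": -0.2,"dz": -0.43,"turn": 0},
  {"jaw": 4.5,"dx": 0,"dy": 0,"dz": 0,"turn": 0},
  {"jaw": 4.5,"dx": 0,"dy": 0,"dz": 0,"turn": 0},
])

```text
time_s: 7.72
tcp_pos: [0.4977, -0.3643, 0.031]
orientation: [0.989, 0.146, 0.0, 0.0]
wrist_force: [0.9, 0.4, -0.1]
gripper_width: 0.0496
```

```bash
python3 look.py wrist w6; python3 tilt.py wrist w6 150 230
```

```text
7.775 [ 0.49770689 -0.36427344  0.03090304] [[0.9574, 0.2888, 0.0006], [0.2888, -0.9574, -0.0005], [0.0005, 0.0006, -1.0]] [-0.69  0.18  1.47  0.    1.49 -0.98] [ 0.03 -0.54 -0.05] 0.049425511702022674
centre [ 0.4876 -0.3321  0.0256] n tool [-0.002 -0.401 -0.916] tilt deg about tool x -23.7 about y -0.1 4812 0.00048085315001535105
```

carry_out([
  {"jaw": 4.5,"dx": 0,"dy": 0,"dz": 0,"turn": 0},
  {"jaw": 4.5,"dx": 0,"dy": 0,"dz": 0,"turn": 0},
  {"jaw": 4.5,"dx": 0,"dy": 0,"dz": -1,"turn": 0},
  {"jaw": 4.5,"dx": 0,"dy": 0,"dz": -4,"turn": 0},
  {"jaw": 4.5,"dx": 0,"dy": 0,"dz": -6,"turn": 0},
  {"jaw": 4.5,"dx": 0,"dy": 0,"dz": -6,"turn": 0},
  {"jaw": 4.5,"dx": 0,"dy": 0,"dz": -6,"turn": 0},
  {"jaw": 4.5,"dx": 0,"dy": 0,"dz": -5,"turn": 0},
], grip_force=18)

```text
time_s: 8.78
tcp_pos: [0.4971, -0.3639, 0.3139]
orientation: [0.989, 0.146, 0.001, 0.001]
wrist_force: [1.0, -1.4, -0.8]
gripper_width: 0.0499
```

carry_out([
  {"jaw": 4.5,"dx": 0,"dy": 0,"dz": -2,"turn": -0.158},
  {"jaw": 4.5,"dx": 0,"dy": 0,"dz": 0,"turn": -0.158},
  {"jaw": 4.5,"dx": 0,"dy": 0,"dz": 0,"turn": -0.158},
  {"jaw": 4.5,"dx": 0,"dy": 0,"dz": 0,"turn": -0.158},
  {"jaw": 4.5,"dx": 0,"dy": 0,"dz": 0,"turn": -0.158},
  {"jaw": 4.5,"dx": 0,"dy": 0,"dz": 0,"turn": -0.158},
  {"jaw": 4.5,"dx": 0,"dy": 0,"dz": 0,"turn": -0.158},
  {"jaw": 4.5,"dx": 0,"dy": 0,"dz": 0,"turn": 0},
])

```text
time_s: 9.78
tcp_pos: [0.4973, -0.364, 0.3307]
orientation: [0.766, 0.643, -0.0, -0.0]
wrist_force: [-0.3, -0.1, -3.0]
gripper_width: 0.0499
```

```bash
python3 look.py wrist w7; python3 tilt.py wrist w7 150 230
```

```text
9.825 [ 0.4973286  -0.36397444  0.3307188 ] [[0.1742, 0.9847, -0.0004], [0.9847, -0.1742, 0.0003], [0.0002, -0.0004, -1.0]] [-0.69  0.19  0.93  0.    2.02 -2.08] [ 0.41 -0.54 -2.75] 0.04980895115109743
centre [ 0.4627 -0.3584  0.3252] n tool [-0.001 -0.406 -0.914] tilt deg about tool x -23.9 about y -0.1 4853 0.00048741050127024913
```

View pics/w7.png

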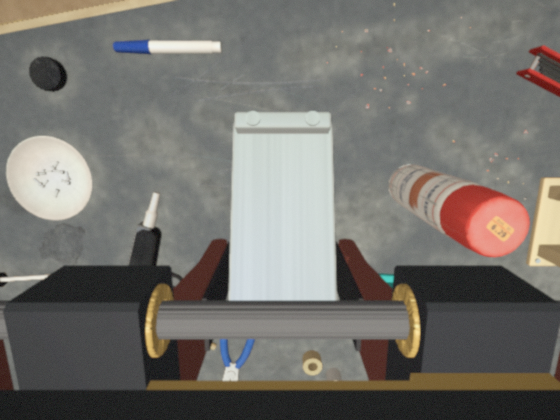

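Run:
```python
from h import *
z=np.load('w7.npz');d,C,K,M=[z[k] for k in ['d','C','K','M']]
s=get_state();W=R.from_quat(s['orientation']).as_matrix();tp=np.array(s['tcp_pos'])
q=(C[100:235,215:350].reshape(-1,3)-tp)@W
dd=d[100:235,215:350].ravel();q=q[(dd>0)&(q[:,2]<.06)&(q[:,2]>-.05)]
t=np.radians(23.9);pz=np.array([0,-np.sin(t),-np.cos(t)]);px=np.array([0,np.cos(t),-np.sin(t)])
h=q@pz;hs=np.median(h[h<np.median(h)+.004]);top=q[abs(h-hs)<.003];toe=q[abs(h-hs-.010)<.003]
print('surf h',hs,'toe x',np.percentile(toe@px,[2,50,98]),'y(tool x) surf',np.percentile(top[:,0],[1,99]),'toe',np.percentile(toe[:,0],[1,99]),len(toe))
xm=np.median(toe@px)+.041
x2=np.percentile(toe@px,2)+.045
ym=np.mean(np.percentile(top[:,0],[1,99]))
for x in(xm,x2):
  O=px*x+pz*(hs-.012)+np.array([ym,0,0]);print('plate origin in tool (mm)',(O*1000).round(1))
# targets
b=np.load('bed.npz');B,RB=b['B'],b['RB']
O=px*xm+pz*(hs-.012)
for zz in (0.0135,.0235,.05):
  for xx in (0.002,):
    Pw=B+RB@[xx,0,zz];tcp=Pw-W@O;print(zz,tcp.round(4),((W.T@(tcp-tp))*100).round(2))
print(np.degrees(np.arctan2(W[1,1],W[0,1])))
```

```text
surf h 0.009194886188811348 toe x [-0.06928448 -0.06492275 -0.06173968] y(tool x) surf [-0.02545221  0.02326256] toe [-0.02346055  0.02093922] 1671
plate origin in tool (mm) [ -1.1 -20.7  12.3]
plate origin in tool (mm) [ -1.1 -21.1  12.4]
0.0135 [0.646  0.0268 0.1299] [41.07  7.84 20.09]
0.0235 [0.6418 0.0276 0.1389] [41.07  7.42 19.19]
0.05 [0.6308 0.0295 0.1629] [41.06  6.3  16.78]
-10.02946978870312
```

carry_out([
  {"jaw": 4.5,"dx": 5.86,"dy": 0.93,"dz": 0,"turn": 0},
  {"jaw": 4.5,"dx": 5.86,"dy": 0.93,"dz": 0,"turn": 0},
  {"jaw": 4.5,"dx": 5.86,"dy": 0.93,"dz": 0,"turn": 0},
  {"jaw": 4.5,"dx": 5.86,"dy": 0.93,"dz": 0,"turn": 0},
  {"jaw": 4.5,"dx": 5.86,"dy": 0.93,"dz": 0,"turn": 0},
  {"jaw": 4.5,"dx": 5.86,"dy": 0.93,"dz": 0,"turn": 0},
  {"jaw": 4.5,"dx": 5.86,"dy": 0.93,"dz": 0,"turn": 0},
  {"jaw": 4.5,"dx": 0,"dy": 0,"dz": 6,"turn": 0},
])

```text
time_s: 10.82
tcp_pos: [0.6347, 0.0335, 0.2762]
orientation: [0.764, 0.645, 0.005, 0.004]
wrist_force: [1.2, -0.6, -2.3]
gripper_width: 0.0499
```

carry_out([
  {"jaw": 4.5,"dx": 0,"dy": 0,"dz": 5,"turn": 0},
  {"jaw": 4.5,"dx": 0,"dy": 0,"dz": 0,"turn": 0},
  {"jaw": 4.5,"dx": 0,"dy": 0,"dz": 0,"turn": 0},
])

```text
time_s: 11.2
tcp_pos: [0.6324, 0.0288, 0.2237]
orientation: [0.766, 0.643, 0.001, 0.001]
wrist_force: [-0.3, -0.4, -2.5]
gripper_width: 0.0494
```

```bash
cat > rel.py <<'E'
from h import *
s=get_state();W=R.from_quat(s['orientation']).as_matrix();tp=np.array(s['tcp_pos'])
b=np.load('bed.npz');B,RB=b['B'],b['RB']
O=np.array([0,-.0209,.0123])
Pb=RB.T@(tp+W@O-B);print('t',s['time_s'],'plate in bed mm (nominal)',(Pb*1000).round(1),'tool y az',np.degrees(np.arctan2(W[1,1],W[0,1])).round(2),'F',np.round(s['wrist_force'],2),'Fbed',np.round(RB.T@s['wrist_force'],2),s['gripper_width'])
for t in [(4,0,50),(4,0,20),(4,0,13.5)]:
    print(t,(W.T@(RB@(np.array(t)/1000-Pb))*100).round(2))
E
python3 rel.py; python3 look.py wrist w8; python3 tilt.py wrist w8 150 230
```

```text
t 11.2 plate in bed mm (nominal) [ 29.   -0.4 104.3] tool y az -9.93 F [-0.34 -0.37 -2.49] Fbed [-1.3  -0.42 -2.14] 0.049447987150808725
(4, 0, 50) [0.04 0.01 5.98]
(4, 0, 20) [0.04 1.27 8.7 ]
(4, 0, 13.5) [0.04 1.54 9.29]
11.25 [0.63289635 0.02865381 0.22502195] [[0.1723, 0.985, 0.0059], [0.985, -0.1723, -0.0001], [0.001, 0.0059, -1.0]] [-0.01  0.18  1.13 -0.    1.83 -1.41] [ 0.78 -0.93 -1.86] 0.049950028931921575
centre [0.5979 0.0342 0.2181] n tool [ 0.002 -0.403 -0.915] tilt deg about tool x -23.8 about y 0.1 4832 0.0004883123620483414
```

View pics/w8.png

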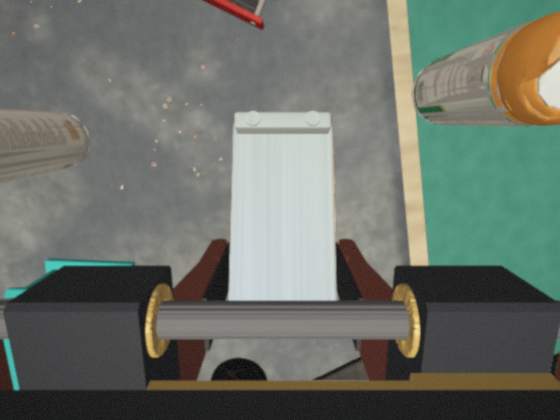

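carry_out([
  {"jaw": 4.5,"dx": 0.04,"dy": 0,"dz": 3,"turn": 0},
  {"jaw": 4.5,"dx": 0,"dy": 0,"dz": 3,"turn": 0},
  {"jaw": 4.5,"dx": 0,"dy": 0.42,"dz": 0.9,"turn": 0},
  {"jaw": 4.5,"dx": 0,"dy": 0.42,"dz": 0.9,"turn": 0},
  {"jaw": 4.5,"dx": 0,"dy": 0.21,"dz": 0.45,"turn": 0},
  {"jaw": 4.5,"dx": 0,"dy": 0.0,"dz": 0,"turn": 0},
  {"jaw": 4.5,"dx": 0,"dy": 0.0,"dz": 0,"turn": 0},
], grip_force=12)

```text
time_s: 12.12
tcp_pos: [0.6424, 0.0275, 0.1389]
orientation: [0.765, 0.644, 0.0, 0.0]
wrist_force: [0.2, -0.4, -1.8]
gripper_width: 0.0498
```

```bash
python3 rel.py; python3 look.py side s2
python3 - <<'E'
import cv2
i=cv2.imread('pics/s2.png')[120:270,220:370];cv2.imwrite('pics/s2c.png',cv2.resize(i,None,fx=4,fy=4,interpolation=cv2.INTER_CUBIC))
E
```

```text
t 12.125 plate in bed mm (nominal) [ 2.4  0.  23.2] tool y az -9.84 F [ 0.19 -0.44 -1.79] Fbed [-0.52 -0.4  -1.73] 0.049757649214907704
(4, 0, 50) [-0.   -0.98 -2.49]
(4, 0, 20) [-0.    0.28  0.23]
(4, 0, 13.5) [-0.    0.56  0.81]
12.175 [0.64238903 0.02758088 0.13892326] [[0.1709, 0.9853, 0.001], [0.9853, -0.1709, 0.0], [0.0002, 0.001, -1.0]] [-0.01  0.21  1.25  0.    1.68 -1.41] [-0.04 -0.17 -2.06] 0.04968147282303214
```

View pics/s2c.png

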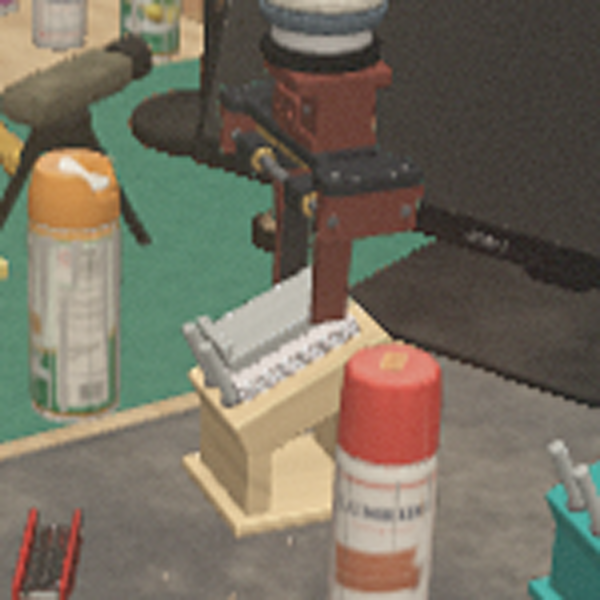

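The plate is level with the slope, just over the pile at (270,350) in the crop. Lowering it along the normal.

carry_out([
  {"jaw": 4.5,"dx": 0,"dy": 0.15,"dz": -0.07,"turn": 0},
  {"jaw": 4.5,"dx": 0,"dy": 0.08,"dz": 0.18,"turn": 0},
  {"jaw": 4.5,"dx": 0,"dy": 0.08,"dz": 0.18,"turn": 0},
  {"jaw": 4.5,"dx": 0,"dy": 0.08,"dz": 0.18,"turn": 0},
  {"jaw": 4.5,"dx": 0,"dy": 0.04,"dz": 0.09,"turn": 0},
  {"jaw": 4.5,"dx": 0,"dy": 0,"dz": 0,"turn": 0},
  {"jaw": 4.5,"dx": 0,"dy": 0,"dz": 0,"turn": 0},
])

```text
time_s: 13.05
tcp_pos: [0.6464, 0.0268, 0.1326]
orientation: [0.765, 0.644, 0.0, 0.0]
wrist_force: [0.5, 0.4, -2.8]
gripper_width: 0.0502
```

```bash
for i in 1 2 3; do python3 rel.py|head -1; done;  python3 look.py wrist w9;python3 rel.py|head -1; python3 tilt.py wrist w9 150 230
```

```text
t 13.05 plate in bed mm (nominal) [ 3.4 -0.  15.9] tool y az -9.84 F [ 0.52  0.44 -2.84] Fbed [-0.81  0.52 -2.76] 0.05017210864231549
t 13.05 plate in bed mm (nominal) [ 3.4 -0.  15.9] tool y az -9.84 F [ 0.52  0.44 -2.84] Fbed [-0.81  0.52 -2.76] 0.05017210864231549
t 13.05 plate in bed mm (nominal) [ 3.4 -0.  15.9] tool y az -9.84 F [ 0.52  0.44 -2.84] Fbed [-0.81  0.52 -2.76] 0.05017210864231549
13.1 [0.64644339 0.02678759 0.13267434] [[0.171, 0.9853, 0.0002], [0.9853, -0.171, -0.0], [0.0, 0.0002, -1.0]] [-0.01  0.22  1.25 -0.    1.67 -1.41] [-0.36 -0.53 -2.24] 0.04994962824895478
t 13.1 plate in bed mm (nominal) [ 3.4 -0.  15.9] tool y az -9.84 F [-0.36 -0.53 -2.24] Fbed [-1.19 -0.58 -1.92] 0.04994962824895478
centre [0.6118 0.0323 0.127 ] n tool [ 0.    -0.408 -0.913] tilt deg about tool x -24.1 about y 0.0 4826 0.0004808511400677866
```

carry_out([
  {"jaw": 4.5,"dx": 0,"dy": 0.04,"dz": 0.09,"turn": 0},
  {"jaw": 4.5,"dx": 0,"dy": 0.0,"dz": 0.0,"turn": 0},
  {"jaw": 4.5,"dx": 0,"dy": 0.04,"dz": 0.09,"turn": 0},
  {"jaw": 4.5,"dx": 0,"dy": 0,"dz": 0,"turn": 0},
  {"jaw": 4.5,"dx": 0,"dy": 0,"dz": 0,"turn": 0},
])

```text
time_s: 13.72
tcp_pos: [0.6473, 0.0267, 0.1311]
orientation: [0.765, 0.644, 0.0, 0.0]
wrist_force: [-1.2, 0.5, -1.0]
gripper_width: 0.0499
```

```bash
cd .;python3 rel.py|head -1;python3 look.py side s3 >/dev/null;python3 rel.py|head -1
```

```text
t 13.725 plate in bed mm (nominal) [ 3.5  0.  14.1] tool y az -9.84 F [-1.15  0.51 -1.03] Fbed [-1.54  0.31 -0.42] 0.049911439701963246
t 13.775 plate in bed mm (nominal) [ 3.4 -0.  14. ] tool y az -9.84 F [-0.45 -0.63  0.07] Fbed [-0.27 -0.7   0.21] 0.0501461733584825
```

carry_out([
  {"jaw": 4.5,"dx": 0,"dy": 0.03,"dz": 0.07,"turn": 0},
  {"jaw": 4.5,"dx": 0,"dy": 0.0,"dz": 0.0,"turn": 0},
  {"jaw": 4.5,"dx": 0,"dy": 0,"dz": 0,"turn": 0},
])

```text
time_s: 14.15
tcp_pos: [0.6475, 0.0267, 0.1304]
orientation: [0.765, 0.644, 0.0, 0.0]
wrist_force: [-3.0, 0.1, 3.2]
gripper_width: 0.0498
```

```bash
cd .;python3 rel.py|head -1;python3 look.py wrist w10 >/dev/null;python3 rel.py|head -1; python3 tilt.py wrist w10 150 230
```

```text
t 14.15 plate in bed mm (nominal) [ 3.5  0.  13.4] tool y az -9.84 F [-3.04  0.11  3.25] Fbed [-1.36 -0.41  4.22] 0.04984233186446412
t 14.2 plate in bed mm (nominal) [ 3.5  0.  13.4] tool y az -9.84 F [-2.2   0.53  2.39] Fbed [-1.04  0.15  3.12] 0.04991729310785082
centre [0.613  0.0321 0.1247] n tool [-0.001 -0.411 -0.912] tilt deg about tool x -24.2 about y -0.1 4845 0.0004750972930873058
```

carry_out([
  {"jaw": 4.5,"dx": 0,"dy": 0,"dz": 0,"turn": 0},
  {"jaw": 4.5,"dx": 0,"dy": 0.0,"dz": 0.0,"turn": 0},
], grip_force=4)

```text
time_s: 14.45
tcp_pos: [0.6476, 0.0266, 0.1303]
orientation: [0.765, 0.644, 0.0, 0.0]
wrist_force: [-2.3, 0.0, 3.4]
gripper_width: 0.0501
```

carry_out([
  {"jaw": 6,"dx": 0,"dy": 0,"dz": 0,"turn": 0},
  {"jaw": 8,"dx": 0,"dy": 0.0,"dz": 0.0,"turn": 0},
  {"jaw": 8.5,"dx": 0,"dy": 0.0,"dz": 0.0,"turn": 0},
  {"jaw": 8.5,"dx": 0,"dy": 0.0,"dz": 0.0,"turn": 0},
])

```text
time_s: 14.95
tcp_pos: [0.6475, 0.0266, 0.1299]
orientation: [0.765, 0.644, -0.0, -0.0]
wrist_force: [-0.4, -0.4, 0.5]
gripper_width: 0.0841
```

```bash
cd .;python3 rel.py|head -1;python3 look.py wrist w11;python3 tilt.py wrist w11 150 230; python3 look.py side s4
python3 - <<'E'
import cv2
i=cv2.imread('pics/s4.png')[120:270,220:370];cv2.imwrite('pics/s4c.png',cv2.resize(i,None,fx=4,fy=4,interpolation=cv2.INTER_CUBIC))
E
```

```text
t 14.95 plate in bed mm (nominal) [ 3.2 -0.1 12.9] tool y az -9.85 F [-0.39 -0.38  0.48] Fbed [-0.08 -0.44  0.57] 0.08412783310498027
15.0 [0.64748699 0.02659341 0.1299376 ] [[0.1709, 0.9853, -0.0001], [0.9853, -0.1709, -0.0], [-0.0, -0.0001, -1.0]] [-0.01  0.22  1.25 -0.    1.67 -1.41] [ 0.08  0.11 -0.73] 0.0848393775548704
centre [0.613  0.032  0.1248] n tool [-0.002 -0.423 -0.906] tilt deg about tool x -25.0 about y -0.2 4841 0.00047906151533902577
15.05 [0.64749528 0.02656364 0.12997465] [[0.171, 0.9853, -0.0], [0.9853, -0.171, -0.0], [-0.0, -0.0, -1.0]] [-0.01  0.22  1.25 -0.    1.67 -1.41] [-0.11 -0.34 -0.99] 0.08485903765477941
```

View pics/w11.png

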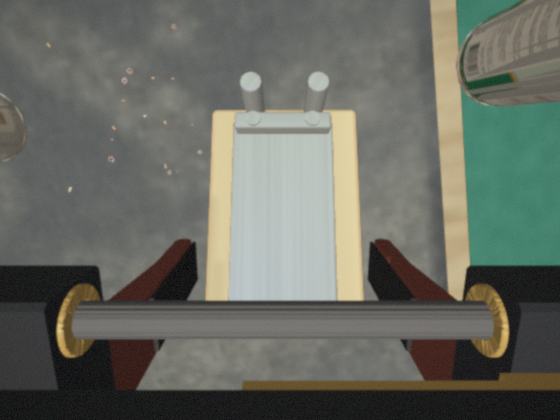

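View pics/s4c.png

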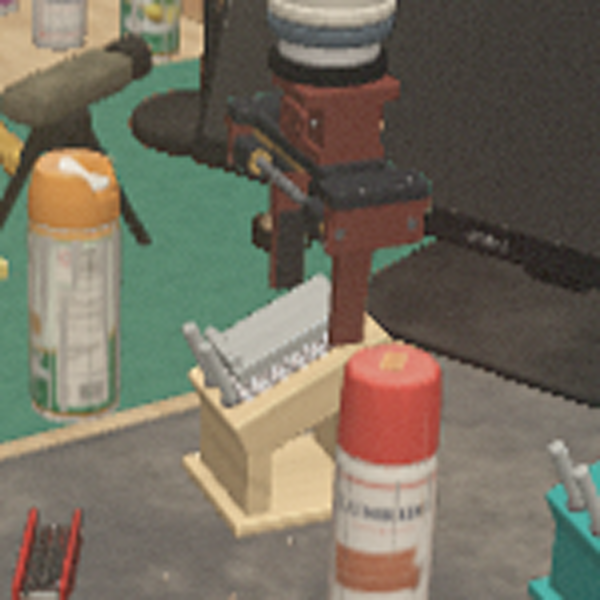

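The wrist view shows the plate at (283,210), square on the bed, with its toe just above the pins at (250,90) and (316,90). It lies at 25.0° and has been let go. Next is the block.

carry_out([
  {"jaw": 8.7,"dx": 0,"dy": 0,"dz": -5,"turn": 0},
  {"jaw": 8.7,"dx": 0,"dy": 0.0,"dz": -6,"turn": 0},
  {"jaw": 8.7,"dx": 0,"dy": 0.0,"dz": -6,"turn": 0},
  {"jaw": 8.7,"dx": 0,"dy": 0.0,"dz": -3,"turn": 0},
  {"jaw": 8.7,"dx": 4.75,"dy": -2.56,"dz": 0,"turn": 0},
  {"jaw": 8.7,"dx": 4.75,"dy": -2.56,"dz": 0,"turn": 0},
  {"jaw": 8.7,"dx": 4.75,"dy": -2.56,"dz": 0,"turn": 0},
  {"jaw": 8.7,"dx": 4.75,"dy": -2.56,"dz": 0,"turn": 0},
])

```text
time_s: 16.05
tcp_pos: [0.5784, 0.2328, 0.3302]
orientation: [0.765, 0.644, 0.0, 0.0]
wrist_force: [-0.0, -0.2, 0.2]
gripper_width: 0.0871
```

carry_out([
  {"jaw": 8.7,"dx": 4.75,"dy": -2.56,"dz": 0,"turn": 0},
  {"jaw": 8.7,"dx": 4.75,"dy": -2.56,"dz": 0,"turn": 0},
  {"jaw": 8.7,"dx": 0,"dy": 0,"dz": 3,"turn": 0},
  {"jaw": 8.7,"dx": 0,"dy": 0,"dz": 0,"turn": 0},
  {"jaw": 8.7,"dx": 0,"dy": 0,"dz": 0,"turn": 0},
])

```text
time_s: 16.68
tcp_pos: [0.5451, 0.3331, 0.301]
orientation: [0.765, 0.644, 0.0, 0.0]
wrist_force: [0.2, 0.1, 0.6]
gripper_width: 0.087
```

```bash
cd .;python3 look.py wrist w12
python3 - <<'E'
from h import *
z=np.load('w12.npz');d,C=z['d'],z['C']
for o in outline_of('wrist','block')[:4]:
    m=o['region']&(d>0)&(C[:,:,2]>.01)&(C[:,:,2]<.05);q=C[m];t=q[q[:,2]>.03]
    print(round(o['conf'],2),o['xy'],len(q),z['p'][o['region']].mean(0).round(),cv2.minAreaRect(np.float32(q[:,:2]*1000)),cv2.minAreaRect(np.float32(t[:,:2]*1000)),np.percentile(q[:,2],[5,50,97]).round(4))
E
```

```text
16.725 [0.54535812 0.33304085 0.30161425] [[0.1721, 0.9851, 0.0016], [0.9851, -0.1721, 0.0008], [0.0011, 0.0015, -1.0]] [ 0.5   0.23  0.93 -0.    1.97 -0.9 ] [-0.35 -0.29  0.84] 0.08704323876434208
0.97 [288.0, 127.2] 1395 [205. 201. 193.] ((484.9982604980469, 353.5054016113281), (39.85928726196289, 47.84663009643555), 54.96638107299805) ((484.9439697265625, 353.4115905761719), (39.68415832519531, 47.829925537109375), 54.895687103271484) [0.0211 0.0316 0.0374]
0.88 [257.8, 34.5] 1824 [216. 153. 165.] ((376.42236328125, 331.53131103515625), (40.53364944458008, 48.14799499511719), 54.93075942993164) ((376.39373779296875, 331.49053955078125), (40.434024810791016, 48.14799499511719), 54.930763244628906) [0.02   0.0306 0.0374]
0.7 [202.8, 101.1] 1538 [220. 149.  76.] ((440.036376953125, 250.37872314453125), (40.64329147338867, 47.91929244995117), 81.24402618408203) ((439.9610900878906, 250.89503479003906), (39.77976608276367, 47.8337287902832), 80.67884826660156) [0.0204 0.0305 0.0373]
```

View pics/w12.png

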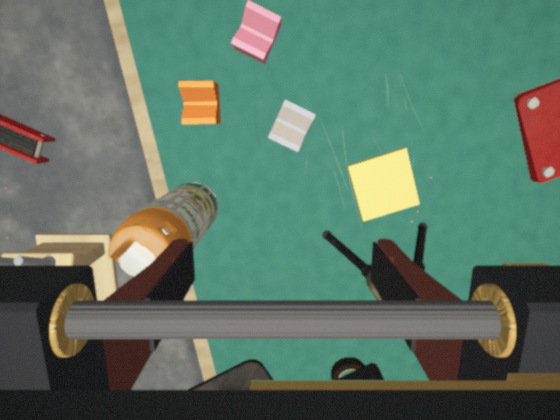

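The steel V-block is at (290,127), grey, with the groove running right and down. Pink at (257,30) and orange at (200,102) are decoys. It measures 39.9 × 47.8 mm, centred near (0.485, 0.3535). I'll turn, move over and check one close crop.

carry_out([
  {"jaw": 8.7,"dx": 0,"dy": 0,"dz": 0,"turn": -0.162},
  {"jaw": 8.7,"dx": 0,"dy": 0,"dz": 0,"turn": -0.162},
  {"jaw": 8.7,"dx": 0,"dy": 0,"dz": 0,"turn": -0.162},
  {"jaw": 8.7,"dx": 0,"dy": 0,"dz": 0,"turn": -0.162},
  {"jaw": 8.7,"dx": 0,"dy": 0,"dz": 0,"turn": -0.162},
  {"jaw": 8.7,"dx": 0,"dy": 0,"dz": 0,"turn": -0.162},
  {"jaw": 8.7,"dx": 0,"dy": 0,"dz": 0,"turn": -0.16},
  {"jaw": 8.7,"dx": 6.1,"dy": 0.3,"dz": 0,"turn": 0},
])

```text
time_s: 17.77
tcp_pos: [0.4991, 0.3688, 0.3001]
orientation: [0.303, 0.953, 0.0, 0.001]
wrist_force: [1.1, 0.9, -0.6]
gripper_width: 0.0872
```

carry_out([
  {"jaw": 8.7,"dx": 0,"dy": 2,"dz": 6,"turn": 0},
  {"jaw": 8.7,"dx": 0,"dy": 2,"dz": 5,"turn": 0},
  {"jaw": 8.7,"dx": 0,"dy": 0,"dz": 0,"turn": 0},
  {"jaw": 8.7,"dx": 0,"dy": 0,"dz": 0,"turn": 0},
])

```text
time_s: 18.27
tcp_pos: [0.5202, 0.4033, 0.1939]
orientation: [0.301, 0.954, 0.001, 0.001]
wrist_force: [0.6, 0.6, -0.6]
gripper_width: 0.0869
```

```bash
cd .;python3 look.py wrist w13
python3 - <<'E'
from h import *
z=np.load('w13.npz');d,C=z['d'],z['C']
s=get_state();W=R.from_quat(s['orientation']).as_matrix();tp=np.array(s['tcp_pos'])
for o in outline_of('wrist','block')[:3]:
    m=o['region']&(d>0)&(C[:,:,2]>.01)&(C[:,:,2]<.05);q=C[m];q=(q-tp)@W
    print(round(o['conf'],2),o['xy'],len(q),z['p'][o['region']].mean(0).round(),cv2.minAreaRect(np.float32(q[:,:2]*1000)))
E
```

```text
18.325 [0.5204521  0.40351859 0.19499945] [[-0.8188, 0.5741, 0.0043], [0.5741, 0.8188, 0.0029], [-0.0019, 0.0049, -1.0]] [ 0.61  0.24  1.11 -0.    1.78 -1.92] [-0.15 -0.09  1.3 ] 0.087257605219417
0.91 [373.4, 34.0] 3429 [210. 146. 158.] ((76.96553802490234, -142.81309509277344), (40.51778793334961, 48.69011688232422), 89.4389419555664)
0.85 [279.0, 129.3] 2468 [203. 200. 192.] ((0.6818161010742188, -62.375694274902344), (47.58788299560547, 39.995628356933594), 0.7581759095191956)
0.57 [257.9, 12.3] 1340 [190. 125.  63.] ((-17.924100875854492, -164.37673950195312), (22.470157623291016, 47.82428741455078), 64.47219848632812)
```

View pics/w13.png

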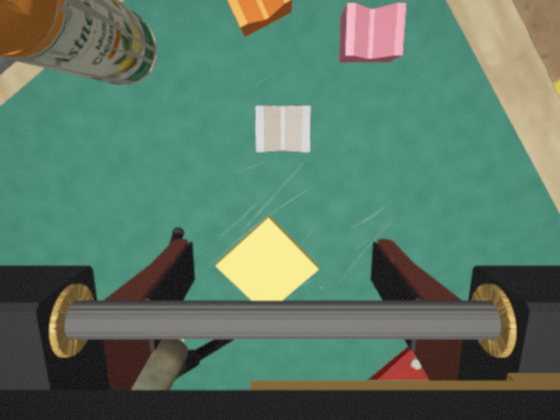

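The steel block is at (283,128), with two flats and a groove running straight down the image. The jaws align with its plain faces.

carry_out([
  {"jaw": 8.7,"dx": 0.15,"dy": -5.05,"dz": 0,"turn": 0.012},
  {"jaw": 8.7,"dx": 0,"dy": 0,"dz": 6,"turn": 0},
  {"jaw": 8.7,"dx": 0,"dy": 0,"dz": 6,"turn": 0},
  {"jaw": 8.7,"dx": 0,"dy": 0,"dz": 3,"turn": 0},
  {"jaw": 8.7,"dx": 0,"dy": 0,"dz": 2,"turn": 0},
  {"jaw": 8.7,"dx": 0,"dy": 0,"dz": 0,"turn": 0},
  {"jaw": 8.7,"dx": 0,"dy": 0,"dz": 0,"turn": 0},
])

```text
time_s: 19.25
tcp_pos: [0.4905, 0.3639, 0.0235]
orientation: [0.306, 0.952, 0.002, 0.001]
wrist_force: [-0.4, 0.0, 0.7]
gripper_width: 0.0872
```

```bash
cd .;python3 look.py wrist w14
```

```text
19.3 [0.49052864 0.36397184 0.02347941] [[-0.8123, 0.5832, 0.0034], [0.5832, 0.8123, 0.0022], [-0.0015, 0.0038, -1.0]] [ 0.58  0.17  1.5  -0.    1.47 -1.94] [-0.58  0.66 -1.16] 0.0872360111183331
```

View pics/w14.png

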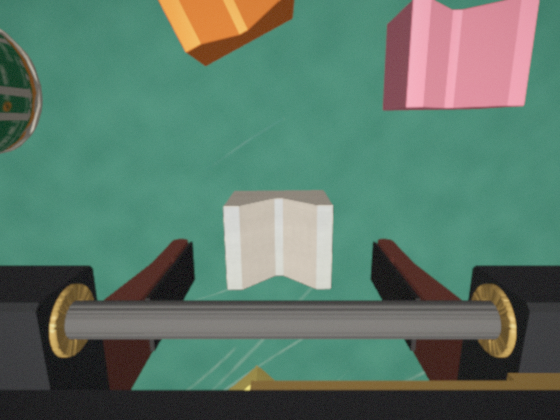

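carry_out([
  {"jaw": 8.7,"dx": 0,"dy": 0,"dz": 1.2,"turn": 0},
  {"jaw": 8.7,"dx": 0,"dy": 0,"dz": 0.7,"turn": 0},
  {"jaw": 4.3,"dx": 0,"dy": 0,"dz": 0,"turn": 0},
  {"jaw": 4.3,"dx": 0,"dy": 0,"dz": 0,"turn": 0},
  {"jaw": 4.3,"dx": 0,"dy": 0,"dz": 0,"turn": 0},
  {"jaw": 4.3,"dx": 0,"dy": 0,"dz": 0,"turn": 0},
  {"jaw": 4.3,"dx": 0,"dy": 0,"dz": 0,"turn": 0},
  {"jaw": 4.3,"dx": 0,"dy": 0,"dz": 0,"turn": 0},
], grip_force=4)

```text
time_s: 20.3
tcp_pos: [0.4898, 0.3629, 0.002]
orientation: [0.306, 0.952, 0.0, 0.001]
wrist_force: [3.9, -3.1, -0.5]
gripper_width: 0.0484
```

```bash
cd .;python3 look.py wrist w15
```

```text
20.35 [0.48977375 0.36291964 0.0019811 ] [[-0.8122, 0.5834, 0.0011], [0.5834, 0.8122, -0.0002], [-0.001, 0.0005, -1.0]] [ 0.58  0.18  1.52 -0.    1.43 -1.94] [ 2.59 -2.52  0.44] 0.04823454892289393
```

View pics/w15.png

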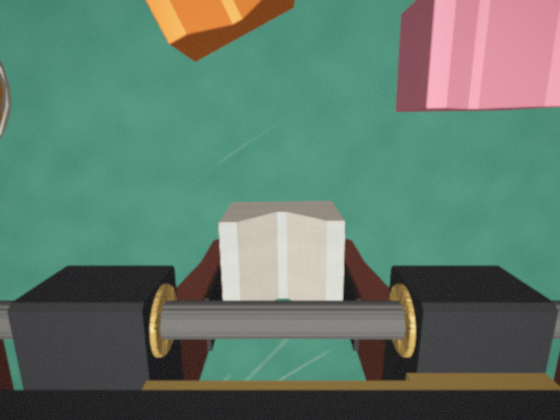

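carry_out([
  {"jaw": 4.3,"dx": 0,"dy": -0.19,"dz": -0.27,"turn": 0},
  {"jaw": 4.3,"dx": 0,"dy": -0.21,"dz": -0.25,"turn": 0},
  {"jaw": 4.3,"dx": 0,"dy": -0.23,"dz": -0.24,"turn": 0},
  {"jaw": 4.3,"dx": 0,"dy": 0,"dz": 0,"turn": 0},
  {"jaw": 4.3,"dx": 0,"dy": 0,"dz": 0,"turn": 0},
], grip_force=3.5)

```text
time_s: 20.98
tcp_pos: [0.4851, 0.358, 0.0093]
orientation: [0.306, 0.952, -0.0, -0.0]
wrist_force: [-1.9, -0.9, -2.1]
gripper_width: 0.0479
```

```bash
cd .;python3 look.py wrist w16
```

```text
21.025 [0.4852391  0.35797655 0.00927318] [[-0.8124, 0.5831, -0.0007], [0.5831, 0.8124, -0.0003], [0.0004, -0.0006, -1.0]] [ 0.58  0.16  1.53  0.    1.45 -1.94] [-1.59 -0.41 -3.15] 0.04775280185824811
```

View pics/w16.png

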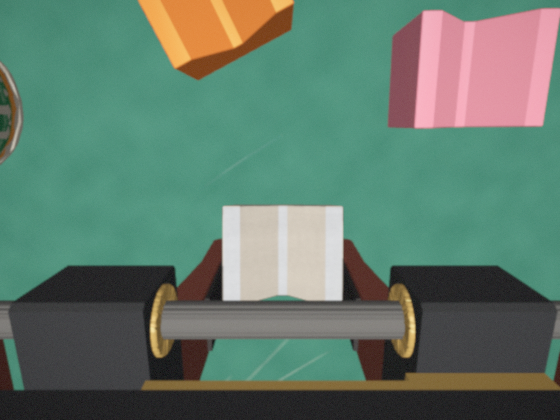

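```bash
cd .;cat > btilt.py <<'E'
import sys
from h import *
z=np.load(sys.argv[1]+'.npz');d,C,K,M=[z[k] for k in ['d','C','K','M']]
s=get_state();W=R.from_quat(s['orientation']).as_matrix();tp=np.array(s['tcp_pos'])
v0,v1=int(sys.argv[2]),int(sys.argv[3])
L=(C[v0:v1,227:236].reshape(-1,3)-tp)@W;Rr=(C[v0:v1,330:338].reshape(-1,3)-tp)@W
for q in (L,Rr):
    k=np.polyfit(q[:,1],q[:,2],1);print('tilt',np.degrees(np.arctan(-k[0])).round(1),'y range',q[:,1].min().round(4),q[:,1].max().round(4),'z at y=0',k[1].round(4),'res',(q[:,2]-np.polyval(k,q[:,1])).std().round(5))
# lower top edge: nearest y of flats
E
python3 btilt.py w15 222 296; python3 btilt.py w16 210 296
```

```text
tilt -12.9 y range -0.0602 0.0065 z at y=0 -0.0255 res 0.00669
tilt -20.0 y range -0.0602 0.0069 z at y=0 -0.0243 res 0.00843
tilt 11.9 y range -0.0334 0.0006 z at y=0 -0.0334 res 0.00061
tilt -4.8 y range -0.0667 0.0008 z at y=0 -0.0291 res 0.00895
```

The block is pivoting too, now at about 12–13°. Continuing.

carry_out([
  {"jaw": 4.3,"dx": 0,"dy": -0.25,"dz": -0.22,"turn": 0},
  {"jaw": 4.3,"dx": 0,"dy": -0.27,"dz": -0.21,"turn": 0},
  {"jaw": 4.3,"dx": 0,"dy": -0.15,"dz": -0.12,"turn": 0},
  {"jaw": 4.3,"dx": 0,"dy": 0,"dz": 0,"turn": 0},
  {"jaw": 4.3,"dx": 0,"dy": 0,"dz": 0,"turn": 0},
])

```text
time_s: 21.65
tcp_pos: [0.4819, 0.3527, 0.0154]
orientation: [0.306, 0.952, 0.0, 0.0]
wrist_force: [0.8, 1.1, -0.2]
gripper_width: 0.0476
```

```bash
cd .;python3 look.py wrist w17; python3 btilt.py w17 220 294
```

```text
21.7 [0.48189474 0.35275114 0.01531338] [[-0.8124, 0.5831, 0.0007], [0.5831, 0.8124, 0.0004], [-0.0003, 0.0007, -1.0]] [ 0.57  0.14  1.55 -0.    1.45 -1.94] [ 0.48  0.62 -0.67] 0.04816064262415258
tilt -24.1 y range -0.0667 0.0237 z at y=0 -0.0221 res 0.01205
tilt 12.9 y range -0.0667 -0.0003 z at y=0 -0.0314 res 0.00629
```

View pics/w17.png

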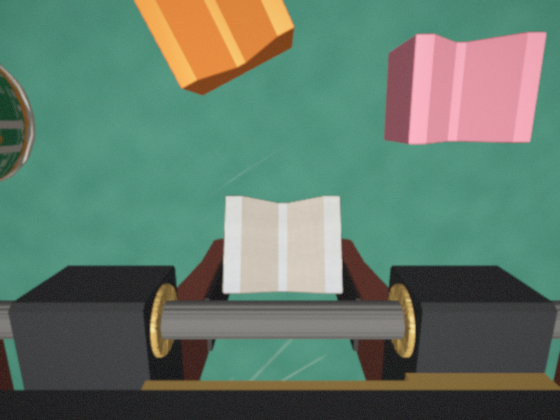

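```bash
cd .;cat > btilt.py <<'E'
import sys
from h import *
z=np.load(sys.argv[1]+'.npz');d,C,K,M=[z[k] for k in ['d','C','K','M']]
s=get_state();W=R.from_quat(s['orientation']).as_matrix();tp=np.array(s['tcp_pos'])
v0,v1=int(sys.argv[2]),int(sys.argv[3])
for u0,u1 in ((229,237),(279,286),(329,337)):
    q=(C[v0:v1,u0:u1].reshape(-1,3)-tp)@W
    for i in range(6):
        k=np.polyfit(q[:,1],q[:,2],1);r=q[:,2]-np.polyval(k,q[:,1]);q=q[abs(r)<max(2*r.std(),.001)]
    print('tilt',np.degrees(np.arctan(-k[0])).round(1),'y range',q[:,1].min().round(4),q[:,1].max().round(4),'z at y=0',k[1].round(4),'res',r.std().round(5),len(q))
E
python3 btilt.py w16 212 285;python3 btilt.py w17 203 285
```

```text
tilt 11.7 y range -0.0264 0.0024 z at y=0 -0.026 res 0.00048 517
tilt 11.2 y range -0.0226 0.0092 z at y=0 -0.0107 res 0.00045 438
tilt 11.7 y range -0.0264 0.0023 z at y=0 -0.0261 res 0.00049 526
tilt 24.2 y range -0.0344 -0.0038 z at y=0 -0.0343 res 0.00052 563
tilt 23.8 y range -0.0311 0.0027 z at y=0 -0.0177 res 0.00053 518
tilt 23.9 y range -0.0344 -0.0036 z at y=0 -0.0342 res 0.0006 594
```

carry_out([
  {"jaw": 4.3,"dx": 0,"dy": 0,"dz": 0,"turn": 0},
  {"jaw": 4.3,"dx": 0,"dy": 0,"dz": 0,"turn": 0},
  {"jaw": 4.3,"dx": 0,"dy": 0,"dz": -1,"turn": 0},
  {"jaw": 4.3,"dx": 0,"dy": 0,"dz": -4,"turn": 0},
  {"jaw": 4.3,"dx": 0,"dy": 0,"dz": -6,"turn": 0},
  {"jaw": 4.3,"dx": 0,"dy": 0,"dz": -6,"turn": 0},
  {"jaw": 4.3,"dx": 0,"dy": 0,"dz": -6,"turn": 0},
  {"jaw": 4.3,"dx": 0,"dy": 0,"dz": -6,"turn": 0},
], grip_force=20)

```text
time_s: 22.7
tcp_pos: [0.4811, 0.3522, 0.3064]
orientation: [0.306, 0.952, -0.001, -0.0]
wrist_force: [0.3, 0.7, -4.6]
gripper_width: 0.0479
```

```bash
cd .;python3 look.py wrist w18; python3 btilt.py w18 203 285
python3 - <<'E'
from h import *
z=np.load('w18.npz');d,C,K,M=[z[k] for k in ['d','C','K','M']]
s=get_state();W=R.from_quat(s['orientation']).as_matrix();tp=np.array(s['tcp_pos'])
q=((C-tp)@W)[:,:]
for u in (232,334):
    for v in list(range(188,206,2))+list(range(284,300,2)): print(u,v,(q[v,u]*1000).round(1))
for v in (230,250): print([(u,(q[v,u]*1000).round(1).tolist()) for u in list(range(220,232,3))+list(range(334,348,3))])
print(np.degrees(np.arctan2(W[1,0],W[0,0])))
# plate from w11
z=np.load('w11.npz');C11,M11=z['C'],z['M']
import numpy as np
b=np.load('bed.npz');B,RB=b['B'],b['RB']
p=(C11[100:235,215:350].reshape(-1,3)-B)@RB*1000
p=p[(p[:,2]>18)&(p[:,2]<45)]
h=np.median(p[:,2][p[:,2]<30]);top=p[abs(p[:,2]-h)<3];toe=p[abs(p[:,2]-h-10)<3]
print('surf z',h,'toe x',np.percentile(toe[:,0],[2,50,98]),'toe y',np.percentile(toe[:,1],[1,99]),'top y',np.percentile(top[:,1],[1,99]))
k=np.polyfit(top[:,0],[0]*len(top),1)
EOF=0
E
```

```text
22.75 [0.48185607 0.35257834 0.31647169] [[-0.8122, 0.5833, 0.0101], [0.5833, 0.8122, 0.0064], [-0.0045, 0.0111, -0.9999]] [ 0.57  0.11  1.04 -0.    1.98 -1.94] [-2.46 -3.23  0.83] 0.047857223038837854
tilt 22.9 y range -0.035 -0.0041 z at y=0 -0.0239 res 0.0005 592
tilt 23.2 y range -0.0317 0.0022 z at y=0 -0.0079 res 0.00055 513
tilt 23.2 y range -0.0351 -0.0042 z at y=0 -0.0243 res 0.00051 565
232 188 [-65.4  13.4 314.3]
232 190 [-65.6  16.2 315. ]
232 192 [-65.7  19.  315.1]
232 194 [-65.9  21.9 315.8]
232 196 [-20.7 -37.6  -8. ]
232 198 [-20.7 -36.9  -8.6]
232 200 [-20.6 -36.1  -8.8]
232 202 [-20.7 -35.3  -8.9]
232 204 [-20.8 -34.2  -8. ]
232 284 [-19.7  -5.  -23.4]
232 286 [-19.8  -4.  -23.1]
232 288 [-19.9  -2.9 -22.4]
232 290 [-19.8  -2.4 -23.2]
232 292 [-19.9  -1.4 -22.9]
232 294 [-71.  169.9 318.5]
232 296 [-71.  172.9 318. ]
232 298 [-71.1 176.  317.9]
334 188 [ 71.5  13.7 315.7]
334 190 [ 71.6  16.4 315.5]
334 192 [ 71.7  19.2 315.9]
334 194 [ 72.1  22.2 317.6]
334 196 [ 22.  -37.5  -7.6]
334 198 [ 22.  -36.7  -7.8]
334 200 [ 22.  -36.   -8.2]
334 202 [ 22.1 -35.1  -8. ]

[... 233 characters left out ...]
 77.1 175.2 315.9]
[(220, [-84.1, 72.4, 315.9]), (223, [-80.0, 72.6, 316.5]), (226, [-22.8, -24.5, -13.7]), (229, [-21.6, -24.5, -13.5]), (334, [21.6, -24.4, -13.4]), (337, [22.8, -24.4, -13.6]), (340, [23.9, -24.8, -14.8]), (343, [86.0, 72.5, 315.8]), (346, [90.1, 72.4, 315.4])]
[(220, [-26.8, -13.5, -7.2]), (223, [-25.6, -13.4, -6.9]), (226, [-22.5, -17.2, -17.5]), (229, [-21.6, -16.4, -15.4]), (334, [21.3, -17.1, -17.4]), (337, [22.7, -16.7, -16.1]), (340, [23.7, -17.1, -17.5]), (343, [26.7, -13.7, -8.0]), (346, [28.4, -13.0, -5.8])]
144.3144789354546
surf z 25.39582513832132 toe x [-46.61728256 -37.88143365 -34.12092558] toe y [-23.03258896  21.06156554] top y [-25.39746736  23.3125576 ]
```

View pics/w18.png

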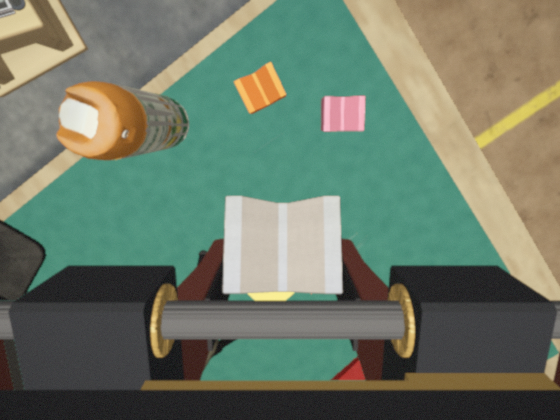

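The block is held at about 24°, clear of everything. Turning and carrying it to the jig.

carry_out([
  {"jaw": 4.3,"dx": 0,"dy": 0,"dz": 0,"turn": 0.16},
  {"jaw": 4.3,"dx": 0,"dy": 0,"dz": 0,"turn": 0.16},
  {"jaw": 4.3,"dx": 0,"dy": 0,"dz": 0,"turn": 0.16},
  {"jaw": 4.3,"dx": 0,"dy": 0,"dz": 0,"turn": 0.16},
  {"jaw": 4.3,"dx": 0,"dy": 0,"dz": 0,"turn": 0.16},
  {"jaw": 4.3,"dx": 0,"dy": 0,"dz": 0,"turn": 0.16},
  {"jaw": 4.3,"dx": 0,"dy": 0,"dz": 0,"turn": 0.16},
  {"jaw": 4.3,"dx": -4.88,"dy": 2.83,"dz": 0,"turn": 0},
])

```text
time_s: 23.75
tcp_pos: [0.5, 0.3016, 0.3031]
orientation: [0.764, 0.645, -0.001, -0.001]
wrist_force: [1.7, -0.9, -4.9]
gripper_width: 0.0481
```

carry_out([
  {"jaw": 4.3,"dx": -4.88,"dy": 2.83,"dz": 0,"turn": 0},
  {"jaw": 4.3,"dx": -4.88,"dy": 2.83,"dz": 0,"turn": 0},
  {"jaw": 4.3,"dx": -4.88,"dy": 2.83,"dz": 0,"turn": 0},
  {"jaw": 4.3,"dx": -4.88,"dy": 2.83,"dz": 0,"turn": 0},
  {"jaw": 4.3,"dx": -4.88,"dy": 2.83,"dz": 0,"turn": 0},
  {"jaw": 4.3,"dx": 0,"dy": 0,"dz": 5,"turn": 0},
  {"jaw": 4.3,"dx": 0,"dy": 0,"dz": 0,"turn": 0},
  {"jaw": 4.3,"dx": 0,"dy": 0,"dz": 0,"turn": 0},
])

```text
time_s: 24.75
tcp_pos: [0.5989, 0.0357, 0.2562]
orientation: [0.765, 0.644, 0.0, 0.0]
wrist_force: [0.1, -0.2, -4.1]
gripper_width: 0.048
```

```bash
cd .;python3 look.py wrist w19; python3 btilt.py w19 205 285
cat > relb.py <<'E'
from h import *
s=get_state();W=R.from_quat(s['orientation']).as_matrix();tp=np.array(s['tcp_pos'])
e=(W.T@(np.array([.6156,.0321,.1309])-tp))*100
print('t',s['time_s'],'to contact tool cm',e.round(2),'above along normal mm',((e[1]*.4226+e[2]*.906)*10).round(1),'az',np.degrees(np.arctan2(W[1,0],W[0,0])).round(2),'F',np.round(s['wrist_force'],2),s['gripper_width'])
E
python3 relb.py
```

```text
24.8 [0.59938375 0.03584    0.25780105] [[0.1698, 0.9855, 0.0038], [0.9855, -0.1698, 0.0], [0.0007, 0.0037, -1.0]] [ 0.    0.1   1.16  0.    1.88 -1.4 ] [ 0.32  0.16 -5.04] 0.04743663410907149
tilt 23.6 y range -0.0332 -0.0033 z at y=0 -0.0323 res 0.00054 555
tilt 23.8 y range -0.03 0.0031 z at y=0 -0.016 res 0.00052 489
tilt 23.5 y range -0.0334 -0.0033 z at y=0 -0.0323 res 0.00051 539
t 24.8 to contact tool cm [-0.1   1.61 12.7 ] above along normal mm 121.8 az 80.22 F [ 0.32  0.16 -5.04] 0.04743663410907149
```

View pics/w19.png

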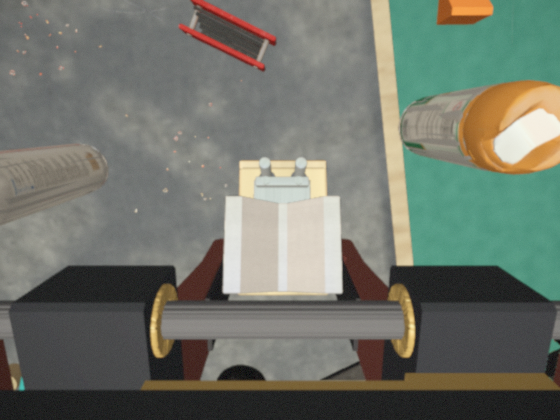

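```bash
cd .;python3 - <<'E'
from h import *
b=np.load('bed.npz');B,RB=b['B'],b['RB']
for f,(r0,r1,u0,u1) in {'w19':(150,196,245,325),'w11':(100,140,225,340)}.items():
    z=np.load(f+'.npz');C=z['C'];d=z['d']
    p=((C[r0:r1,u0:u1]-B)@RB*1000).reshape(-1,3);m=(abs(p[:,2]-35.4)<2.0)&(abs(p[:,1])<20)&(p[:,0]>-49)
    q=p[m];print(f,len(q),np.percentile(q[:,0],[2,10,50,90,98]).round(1),np.median(q[:,2]).round(1))
E
```

```text
w19 475 [-46.1 -42.  -38.3 -34.8 -34.3] 35.6
w11 1525 [-46.5 -42.2 -37.9 -34.7 -34.2] 35.4
```

carry_out([
  {"jaw": 4.3,"dx": -0.1,"dy": -0.08,"dz": 5,"turn": 0},
  {"jaw": 4.3,"dx": 0,"dy": 0,"dz": 4,"turn": 0},
  {"jaw": 4.3,"dx": 0,"dy": 0.42,"dz": 0.9,"turn": 0},
  {"jaw": 4.3,"dx": 0,"dy": 0.42,"dz": 0.9,"turn": 0},
  {"jaw": 4.3,"dx": 0,"dy": 0.42,"dz": 0.9,"turn": 0},
  {"jaw": 4.3,"dx": 0,"dy": 0,"dz": 0,"turn": 0},
  {"jaw": 4.3,"dx": 0,"dy": 0,"dz": 0,"turn": 0},
])

```text
time_s: 25.68
tcp_pos: [0.6107, 0.0321, 0.1387]
orientation: [0.765, 0.644, 0.0, 0.0]
wrist_force: [-0.4, 0.6, -4.4]
gripper_width: 0.0476
```

```bash
cd .;python3 relb.py; python3 look.py side s5; python3 relb.py
python3 - <<'E'
import cv2
i=cv2.imread('pics/s5.png')[120:270,220:370];cv2.imwrite('pics/s5c.png',cv2.resize(i,None,fx=4,fy=4,interpolation=cv2.INTER_CUBIC))
E
```

```text
t 25.675 to contact tool cm [0.09 0.48 0.78] above along normal mm 9.1 az 80.15 F [-0.43  0.6  -4.42] 0.047621167449199156
25.725 [0.61064799 0.03205978 0.13869916] [[0.171, 0.9853, 0.0011], [0.9853, -0.171, -0.0], [0.0002, 0.0011, -1.0]] [-0.    0.12  1.35 -0.    1.67 -1.4 ] [-0.81  0.22 -4.99] 0.048132580874615666
t 25.725 to contact tool cm [0.09 0.49 0.78] above along normal mm 9.1 az 80.15 F [-0.81  0.22 -4.99] 0.048132580874615666
```

View pics/s5c.png

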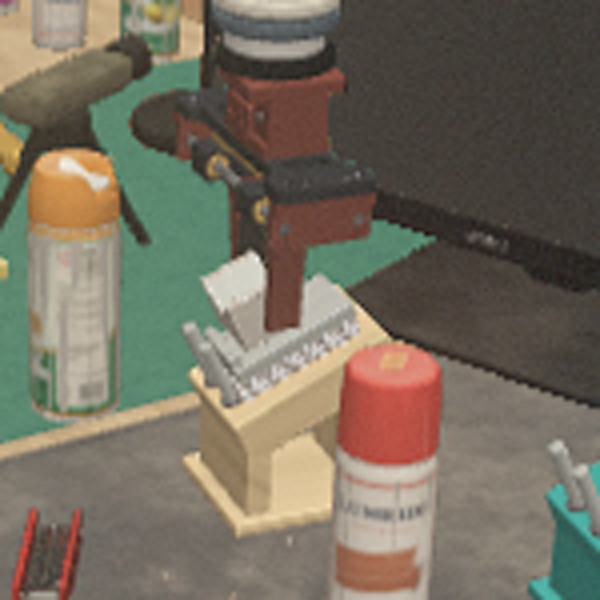

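The block sits level with the slope, about 9 mm over the plate at (250,300) in the crop. Lowering slowly.

carry_out([
  {"jaw": 4.3,"dx": 0.08,"dy": 0.15,"dz": 0.18,"turn": 0},
  {"jaw": 4.3,"dx": 0,"dy": 0.12,"dz": 0.18,"turn": 0},
  {"jaw": 4.3,"dx": 0,"dy": 0.09,"dz": 0.18,"turn": 0},
  {"jaw": 4.3,"dx": 0,"dy": 0.04,"dz": 0.09,"turn": 0},
  {"jaw": 4.3,"dx": 0,"dy": 0,"dz": 0,"turn": 0},
  {"jaw": 4.3,"dx": 0,"dy": 0,"dz": 0,"turn": 0},
], grip_force=12)

```text
time_s: 26.48
tcp_pos: [0.6144, 0.0322, 0.1316]
orientation: [0.765, 0.644, 0.0, 0.0]
wrist_force: [0.1, -0.5, -5.7]
gripper_width: 0.0476
```

```bash
cd .;python3 relb.py; python3 look.py wrist w20; python3 relb.py;python3 btilt.py w20 205 285
```

```text
t 26.475 to contact tool cm [0.01 0.12 0.07] above along normal mm 1.2 az 80.16 F [ 0.11 -0.51 -5.66] 0.047644916009523156
26.525 [0.61443362 0.03218411 0.13165165] [[0.171, 0.9853, 0.0001], [0.9853, -0.171, -0.0], [0.0, 0.0001, -1.0]] [-0.    0.13  1.35 -0.    1.66 -1.4 ] [ 0.36  0.49 -4.34] 0.048299472877593716
t 26.525 to contact tool cm [0.01 0.12 0.08] above along normal mm 1.2 az 80.16 F [ 0.36  0.49 -4.34] 0.048299472877593716
tilt 23.7 y range -0.0329 -0.0029 z at y=0 -0.0336 res 0.00051 549
tilt 23.7 y range -0.0295 0.0035 z at y=0 -0.0172 res 0.00051 480
tilt 23.6 y range -0.033 -0.003 z at y=0 -0.0336 res 0.00047 545
```

carry_out([
  {"jaw": 4.3,"dx": 0,"dy": 0.04,"dz": 0.09,"turn": 0},
  {"jaw": 4.3,"dx": 0,"dy": 0,"dz": 0,"turn": 0},
  {"jaw": 4.3,"dx": 0,"dy": 0.03,"dz": 0.06,"turn": 0},
  {"jaw": 4.3,"dx": 0,"dy": 0,"dz": 0,"turn": 0},
  {"jaw": 4.3,"dx": 0,"dy": 0,"dz": 0,"turn": 0},
])

```text
time_s: 27.15
tcp_pos: [0.6151, 0.0321, 0.1305]
orientation: [0.765, 0.644, 0.0, 0.0]
wrist_force: [-3.4, 0.2, -0.3]
gripper_width: 0.048
```

```bash
cd .;python3 relb.py; python3 look.py wrist w21; python3 relb.py;python3 btilt.py w21 205 285
```

```text
t 27.15 to contact tool cm [ 0.01  0.05 -0.04] above along normal mm -0.1 az 80.16 F [-3.4   0.22 -0.26] 0.048023999854119606
27.2 [0.61509055 0.03208267 0.13045676] [[0.1709, 0.9853, 0.0002], [0.9853, -0.1709, -0.0], [0.0, 0.0002, -1.0]] [-0.    0.13  1.35 -0.    1.66 -1.4 ] [-3.54 -0.24  0.63] 0.047980230862635864
t 27.2 to contact tool cm [ 0.01  0.05 -0.04] above along normal mm -0.2 az 80.16 F [-3.54 -0.24  0.63] 0.047980230862635864
tilt 23.9 y range -0.033 -0.0031 z at y=0 -0.0337 res 0.00054 566
tilt 23.8 y range -0.0294 0.0034 z at y=0 -0.0173 res 0.00052 482
tilt 24.2 y range -0.0328 -0.0031 z at y=0 -0.0339 res 0.00056 579
```

carry_out([
  {"jaw": 4.3,"dx": 0,"dy": 0,"dz": 0,"turn": 0},
  {"jaw": 4.3,"dx": 0,"dy": 0.01,"dz": 0.04,"turn": 0},
  {"jaw": 4.3,"dx": 0,"dy": 0,"dz": 0,"turn": 0},
  {"jaw": 4.3,"dx": 0,"dy": 0,"dz": 0,"turn": 0},
], grip_force=5)

```text
time_s: 27.7
tcp_pos: [0.6153, 0.0321, 0.13]
orientation: [0.765, 0.644, 0.0, 0.0]
wrist_force: [-3.8, -0.7, 1.4]
gripper_width: 0.0478
```

```bash
cd .;python3 relb.py; python3 look.py wrist w22; python3 relb.py;python3 btilt.py w22 205 285
```

```text
t 27.7 to contact tool cm [ 0.01  0.03 -0.09] above along normal mm -0.7 az 80.16 F [-3.79 -0.71  1.44] 0.04783038528586437
27.75 [0.61526071 0.03206974 0.12994969] [[0.171, 0.9853, 0.0003], [0.9853, -0.171, 0.0001], [0.0001, 0.0003, -1.0]] [-0.    0.14  1.35  0.    1.66 -1.4 ] [-4.4   0.26  2.28] 0.04807912846978071
t 27.75 to contact tool cm [ 0.01  0.03 -0.1 ] above along normal mm -0.7 az 80.16 F [-4.4   0.26  2.28] 0.04807912846978071
tilt 24.7 y range -0.0329 -0.0032 z at y=0 -0.034 res 0.0005 554
tilt 25.0 y range -0.0294 0.0034 z at y=0 -0.0175 res 0.0005 477
tilt 24.9 y range -0.0329 -0.0031 z at y=0 -0.0341 res 0.00055 561
```

View pics/w22.png

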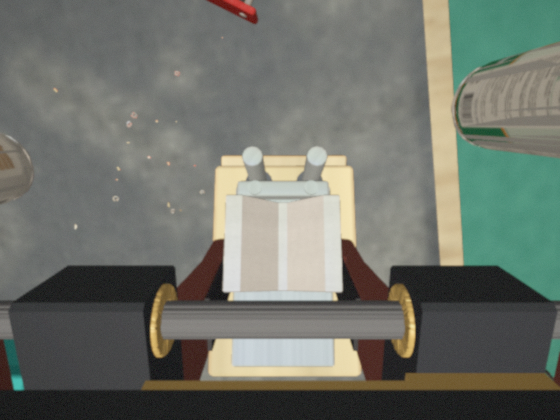

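The block now lies flat at 24.9°, just above the toe and midway across. Letting go.

carry_out([
  {"jaw": 5.5,"dx": 0,"dy": 0,"dz": 0,"turn": 0},
  {"jaw": 7.5,"dx": 0,"dy": 0,"dz": 0,"turn": 0},
  {"jaw": 8.7,"dx": 0,"dy": 0,"dz": 0,"turn": 0},
  {"jaw": 8.7,"dx": 0,"dy": 0,"dz": 0,"turn": 0},
])

```text
time_s: 28.25
tcp_pos: [0.6153, 0.032, 0.1296]
orientation: [0.765, 0.644, 0.0, 0.0]
wrist_force: [-1.1, 0.0, 0.2]
gripper_width: 0.0816
```

```bash
cd .;python3 relb.py; python3 look.py wrist w23; python3 relb.py;python3 btilt.py w23 205 285
```

```text
t 28.25 to contact tool cm [ 0.01  0.03 -0.13] above along normal mm -1.1 az 80.15 F [-1.11  0.04  0.23] 0.08157561162265307
28.3 [0.61527594 0.0320535  0.12960951] [[0.1709, 0.9853, 0.0001], [0.9853, -0.1709, -0.0], [0.0, 0.0001, -1.0]] [-0.    0.14  1.35 -0.    1.66 -1.4 ] [ 0.16 -0.76 -0.65] 0.08504827233412808
t 28.3 to contact tool cm [ 0.01  0.03 -0.13] above along normal mm -1.0 az 80.16 F [ 0.16 -0.76 -0.65] 0.08504827233412808
tilt 25.1 y range -0.0331 -0.0034 z at y=0 -0.0351 res 0.00054 555
tilt 25.2 y range -0.0295 0.0029 z at y=0 -0.0186 res 0.00053 477
tilt 25.4 y range -0.033 -0.0035 z at y=0 -0.0352 res 0.00052 553
```

View pics/w23.png

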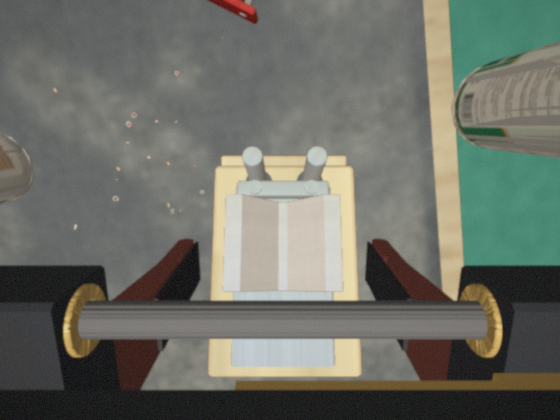

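The block stayed put at 25.2° with the jaws open. Retreating upward, then a last check.

carry_out([
  {"jaw": 8.7,"dx": 0,"dy": 0,"dz": -2,"turn": 0},
  {"jaw": 8.7,"dx": 0,"dy": 0,"dz": -4,"turn": 0},
  {"jaw": 8.7,"dx": 0,"dy": 0,"dz": -5,"turn": 0},
  {"jaw": 8.7,"dx": 0,"dy": 3,"dz": -4,"turn": 0},
  {"jaw": 8.7,"dx": 0,"dy": 2,"dz": 0,"turn": 0},
  {"jaw": 8.7,"dx": 0,"dy": 0,"dz": 0,"turn": 0},
  {"jaw": 8.7,"dx": 0,"dy": 0,"dz": 0,"turn": 0},
  {"jaw": 8.7,"dx": 0,"dy": 0,"dz": 0,"turn": 0},
])

```text
time_s: 29.3
tcp_pos: [0.6638, 0.0237, 0.2797]
orientation: [0.765, 0.644, -0.0, -0.0]
wrist_force: [-0.2, -0.3, -1.5]
gripper_width: 0.0869
```

```bash
cd .;python3 look.py wrist w24; python3 look.py side s6
python3 - <<'E'
from h import *
b=np.load('bed.npz');B,RB=b['B'],b['RB']
z=np.load('w24.npz');p=(z['C']-B)@RB*1000
def r(n,lo,hi,xr=(-70,60),yr=(-35,35)):
    m=(p[...,2]>lo)&(p[...,2]<hi)&(p[...,0]>xr[0])&(p[...,0]<xr[1])&(abs(p[...,1])<35)
    q=p[m];print(n,len(q),np.percentile(q,[1,50,99],axis=0).round(1).tolist())
r('block top flats',59.5,64,(-40,30));r('plate top',23.5,27.5,(10,60));r('toe top',33.5,38,(-47,-33))
cv2.imwrite('pics/w24c.png',cv2.resize(z['p'][20:250,180:390,::-1],None,fx=2.6,fy=2.6,interpolation=cv2.INTER_CUBIC))
i=cv2.imread('pics/s6.png')[120:270,220:370];cv2.imwrite('pics/s6c.png',cv2.resize(i,None,fx=4,fy=4,interpolation=cv2.INTER_CUBIC))
E
```

```text
29.35 [0.66378471 0.02370674 0.27978489] [[0.1707, 0.9853, -0.0003], [0.9853, -0.1707, 0.0], [-0.0, -0.0003, -1.0]] [-0.02  0.3   0.9   0.    1.95 -1.41] [0.13 0.18 0.01] 0.08677042044893868
29.4 [0.66388227 0.02366209 0.27983529] [[0.1708, 0.9853, -0.0001], [0.9853, -0.1708, 0.0], [-0.0, -0.0001, -1.0]] [-0.02  0.3   0.9   0.    1.95 -1.41] [0.89 0.05 0.58] 0.08669420899349947
block top flats 948 [[-28.1, -24.8, 59.5], [-7.4, -16.3, 60.5], [11.2, 22.8, 62.1]]
plate top 2254 [[11.0, -25.0, 23.6], [29.1, -0.6, 24.7], [47.0, 23.4, 26.5]]
toe top 218 [[-46.7, -17.9, 33.6], [-40.2, -0.6, 34.8], [-34.6, 18.5, 37.8]]
```

View pics/w24c.png

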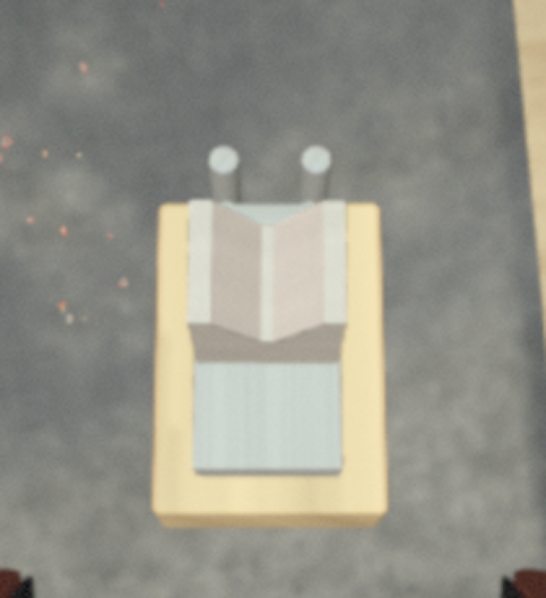

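View pics/s6c.png

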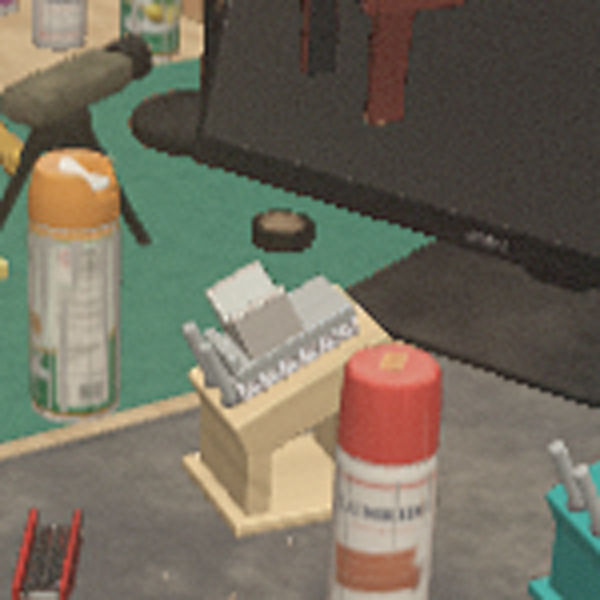

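```bash
cd .;python3 -c "
from station import *
print(finish_job())"
```

```text
the job is handed in; nothing more can be done
None
```

The plate is pressed flat on the pile and the V-block stands on it as a weight. The job was handed in at about 29 s of the 64 s, and no verdict is reported back.

**What I did**
- The tool only points straight down, so I tilted each part in a soft grip. Lifting off-centre let the low edge pivot on the bench until the part stood at about 24°.
- I then tightened the grip, carried the part over and lowered it along the slope normal until the wrist force showed contact of about 6 N. I eased the grip and opened the jaws.

**Last checks** (bed frame, camera good to about 2 mm)

| Check | Measured | Allowed |
|---|---|---|
| Plate along the slope | about +2 to +3 mm | -6 to 10 mm |
| Plate across | about -1 mm | ±9 mm |
| Plate tilt | 25.0° | within about 5° of the bed's 25° |
| Block along the plate | about -11 mm | -25 to 12 mm |
| Block off the centre line | under 1 mm | ±11 mm |
| Block tilt | about 25.2° | within about 5° of the plate's |

The arm was clear when I handed in. The spray cans and hex set showed no movement in the pictures, though I did not measure them again.

**Disagreements**
- The first three move calls were refused because rows need every key; nothing moved.
- The wrist camera read about 1 mm sideways off on the plate held in the jaws.
- One block fit was about 10 mm off in height because the arm was still settling, so I used the settled reading instead.

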